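# Heat sinks onto their chips

## Robot

A 7-joint arm with a two-finger parallel gripper is mounted at the origin on the work surface. World frame = base frame: x ahead of the robot, y to its left, z up, the work surface at z = 0. Lengths are in m, angles in rad, forces in N, time in s.
With the tool pointing down it reaches from about 0.425 to 0.925 m from the base axis. Payload 6.8 kg.
Tool frame: the origin (TCP) lies midway between the tips of the shut fingers; the grasp point (between the pads) lies 19 mm behind it; z points along the fingers, y is the direction in which the jaws open and shut (so a half turn about z gives the same grasp; the last joint's range is limited). The gripper opens to 85 mm and grips with 20 to 120 N. Pads are 22 mm wide; open, the fingers measure 114 mm over their backs; the gripper's body (76 mm by 85 mm) begins 54 mm behind the grasp point. The pads swing forward as they close: fully open they stand 13 mm farther back than shut.
Start: joints at [-1.446, 0.477, 0.022, 1.555, -0.011, 1.109, -0.083], TCP at [0.156, 0.657, 0.231] pointing down, gripper open.
Joint ranges: [-2.96, 2.96], [-0.34, 2.1], [-1.41, 1.46], [0.24, 2.44], [-1.37, 4.51], [0.17, 1.92], [-2.96, 2.96]. Speed limits (rad/s): [2.39, 2.39, 3.14, 3.14, 3.14, 3.14, 3.14].

## Interface

Orientations are given as a unit quaternion [w, x, y, z].
In Python, from station import status, eyes, workorder gives the robot as it stands. The module is installed in compiled form; this text tells all that it offers.
- The arm moves only by the shell command python3 -m jog 'ROWS' [FORCE]. ROWS is text: rows parted by semicolons, each of 7 numbers parted by spaces: the shift along the tool's x, y, z in m, then the turn, a rotation vector about the tool's x, y, z in degrees, then the finger opening in m, from 0 to 0.0854. In form: dx dy dz rx ry rz jaw; .... A call has 1 to 5 rows; each row is the pose to reach, as a shift and turn from the pose commanded when the call began, along the tool's axes at that moment; what a row does not reach only later rows make up. A row lasts 1/10 s, in which the tool goes at most 50 mm and 8.59 degrees, less where a joint would pass 70% of its speed; a pose out of reach is approached as far as the arm can. A call with a gripper value outside its range is refused whole. The fingers move at their own pace and stop on an object; FORCE is the grip in N (left out, the last holds). Time passes only in rows, so rows that repeat a pose let the fingers close. It gives the time, the measured TCP pose, the force and the opening at its end, in the units of the state.
- status.get_obs(): the state, without advancing time (a new reading comes with each control period).
- eyes.read_camera(name): name is "side" or "top"; returns a dict with "image" (420x560x3 uint8, red, green, blue), "intrinsics" (3x3 intrinsics, pixels), "position" and "orientation" of the camera in the world. Camera axes: x right, y up, looking along -z (the intrinsics and any distortion apply to the point x, -y, -z); pixel columns grow to the right and rows downward; lengths in m; the calibration is good to about 2 mm. A picture is of the moment at which its call begins. There is no depth.
- workorder.hand_in(): hands the job in, once; it reports no verdict.
The state is a dict: "t": time; "q": joint angles; "joint_vel": joint speeds; "joint_torque": joint torques, N m; "eef_pos": TCP position; "tool_rot": TCP orientation; "contact_force": force on the tool from outside, world axes, zero at the start; "torque": the same for the moment, N m; "gripper_width": opening from 0.0 (shut) to 1.0 (fully open).
Only numpy, scipy, OpenCV 4.12 (cv2) and the standard library are available. Lean on these libraries where they do the work, as an engineer would, in place of code of your own. Each camera call takes 0.05 s, during which the arm holds its last target.

## Task

Set each of the four finned aluminium heat sinks down flat on the circuit board whose chip (or row of transistors) has the same footprint, centred on it and squared up with it so that it covers it. Leave the fan and the roll of tape where they lie.

Things in the scene. Friction and masses are not known exactly. Their poses are not given: they have to be found in the camera images.
- sink_large: loose heat sink, bare aluminium with straight upright fins, square footprint 56 x 56 mm (x by y), 30 mm high, outer sides flat and upright over the full height, 60 to 130 g; stands on the bench fins up. Origin: centre of its underside; z up; fins run along x, so y is across the fins. Can be gripped on either pair of sides
- board_large: fixed dark blue circuit board 84 x 72 mm (x by y) on a grey base, in the middle of it one flat black square chip with a thin metal lid, 56 x 56 mm (x by y), the same footprint as its heat sink. Origin: on the bench under the middle of the chip; axes along the board's sides, z up. The chip's flat top is 14 mm above the bench, the board's face 10 mm; every other part on the board is lower than that top
- sink_medium: loose heat sink, bare aluminium with straight upright fins, square footprint 42 x 42 mm (x by y), 30 mm high, outer sides flat and upright over the full height, 20 to 80 g; stands on the bench fins up. Origin: centre of its underside; z up; fins run along x, so y is across the fins. Can be gripped on either pair of sides
- board_medium: fixed dark blue circuit board 84 x 72 mm (x by y) on a grey base, in the middle of it one flat black square chip with a thin metal lid, 42 x 42 mm (x by y), the same footprint as its heat sink. Origin: on the bench under the middle of the chip; axes along the board's sides, z up. The chip's flat top is 14 mm above the bench, the board's face 10 mm; every other part on the board is lower than that top
- sink_small: loose heat sink, bare aluminium with straight upright fins, square footprint 28 x 28 mm (x by y), 30 mm high, outer sides flat and upright over the full height, 20 to 80 g; stands on the bench fins up. Origin: centre of its underside; z up; fins run along x, so y is across the fins. Can be gripped on either pair of sides
- board_small: fixed dark blue circuit board 84 x 72 mm (x by y) on a grey base, in the middle of it one flat black square chip with a thin metal lid, 28 x 28 mm (x by y), the same footprint as its heat sink. Origin: on the bench under the middle of the chip; axes along the board's sides, z up. The chip's flat top is 14 mm above the bench, the board's face 10 mm; every other part on the board is lower than that top
- sink_long: loose heat sink, bare aluminium with straight upright fins, narrow footprint 64 x 24 mm (x by y), 30 mm high, outer sides flat and upright over the full height, 20 to 80 g; stands on the bench fins up. Origin: centre of its underside; z up; fins run along x, so y is across the fins (the narrow way). Grip it across y
- board_long: fixed dark blue circuit board 84 x 72 mm (x by y) on a grey base, in the middle of it a row of four flat black power transistors side by side that together make one flat rectangle, 64 x 24 mm (x by y), the same footprint as its heat sink. Origin: on the bench under the middle of the row; axes along the board's sides, z up. The row's flat top is 14 mm above the bench, the board's face 10 mm; every other part on the board is lower than that top
- fan: loose bystander: small black square cooling fan 50 x 50 mm, 15 mm thick, lying flat; origin: centre of its underside. To be left where it lies
- tape: loose bystander: roll of black tape lying flat, outer diameter 62 mm, hole 36 mm, 19 mm high; origin: centre of its underside. To be left where it lies
Things that resemble listed ones, but are neither listed nor needed, are in the scene too. What is shaped like the sink_long but green is not meant. What is shaped like the board_medium but pink is not meant.

How it is judged:
At the end, for the whole second after the job is handed in: Each heat sink stands fins up on the chip or row of its own footprint: centre within 10 mm of the chip's, underside within 3 mm of its top, tilt under 0.06 rad, sides within 0.22 rad of the chip's (squares by any quarter turn, the long one by half turns), released and at rest (horizontal distance between sink_large and board_large below 0.01 m and z of sink_large in the frame of board_large between 0.011 and 0.017 m and angle between each of sink_large, sink_medium, sink_small, sink_long's own z axis and vertical below 0.06 rad and (angle between the x axis of sink_large and the x axis of board_large, either way round below 0.22 rad or angle between the x axis of sink_large and the y axis of board_large, either way round below 0.22 rad) and linear speed of each of sink_large, sink_medium, sink_small, sink_long below 0.01 m/s and horizontal distance between sink_medium and board_medium below 0.01 m and z of sink_medium in the frame of board_medium between 0.011 and 0.017 m and (angle between the x axis of sink_medium and the x axis of board_medium, either way round below 0.22 rad or angle between the x axis of sink_medium and the y axis of board_medium, either way round below 0.22 rad) and horizontal distance between sink_small and board_small below 0.01 m and z of sink_small in the frame of board_small between 0.011 and 0.017 m and (angle between the x axis of sink_small and the x axis of board_small, either way round below 0.22 rad or angle between the x axis of sink_small and the y axis of board_small, either way round below 0.22 rad) and horizontal distance between sink_long and board_long below 0.01 m and z of sink_long in the frame of board_long between 0.011 and 0.017 m and angle between the x axis of sink_long and the x axis of board_long, either way round below 0.22 rad); the robot touches nothing.
It fails at once if the fan or the roll of tape is moved by more than 15 mm (distance of any of fan, tape from where it was at the start of the episode above 0.015 m).
It also fails if it takes over 112 s, if anything falls off the work surface, if the arm or the gripper's body presses on something with over 40 N, if the wrist force passes 120 N, or if a joint passes its speed limit or range.

## Working session

There is one attempt and no reset: what is moved stays moved. The work goes in short steps, Python scripts to look and compute and a shell command to move; the robot and the scene stay as the last step left them, time stands still between calls to the robot, and variables do not carry over. Pictures are saved under pics/ and viewed, and the job is handed in when it is done.

```bash
mkdir -p pics; python3 - <<'E'
from station import status, eyes
import cv2,numpy as np
o=status.get_obs()
for k,v in o.items(): print(k,np.round(v,4))
for n in("top","side"):
    c=eyes.read_camera(n); cv2.imwrite(f"pics/{n}0.png",c["image"][:,:,::-1])
    print(n,{k:np.array(v).round(4).tolist() for k,v in c.items() if k!="image"})
E
```

```text
t 0.0
q [-1.4461  0.4778  0.0223  1.5564 -0.0115  1.1093 -0.0831]
joint_vel [ 0.0016  0.0011 -0.0013  0.0009 -0.0001 -0.0016  0.0009]
joint_torque [ 1.20000e-03 -5.96456e+01  1.60750e+00 -2.81200e+01  1.24000e-02
  9.20000e-03  0.00000e+00]
eef_pos [0.1556 0.6562 0.2303]
tool_rot [-0.000e+00  1.161e-01  9.932e-01 -9.000e-04]
contact_force [-0.1594 -0.006   0.3701]
torque [-0.0328  0.0685  0.035 ]
gripper_width 1.0036
top {'intrinsics': [[464.4784, 0.0, 281.8555], [0.0, 464.4784, 214.058], [0.0, 0.0, 1.0]], 'position': [0.3991, -0.0015, 1.102], 'orientation': [0.7095, 0.0261, -0.0252, -0.7038]}
side {'intrinsics': [[515.0974, 0.0, 281.2671], [0.0, 515.0974, 206.8473], [0.0, 0.0, 1.0]], 'position': [0.3229, 0.8179, 0.7924], 'orientation': [-0.0816, -0.0382, 0.404, 0.9103]}
```

View pics/top0.png

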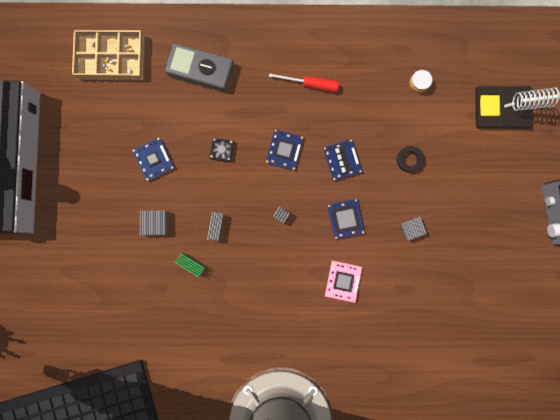

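View pics/side0.png

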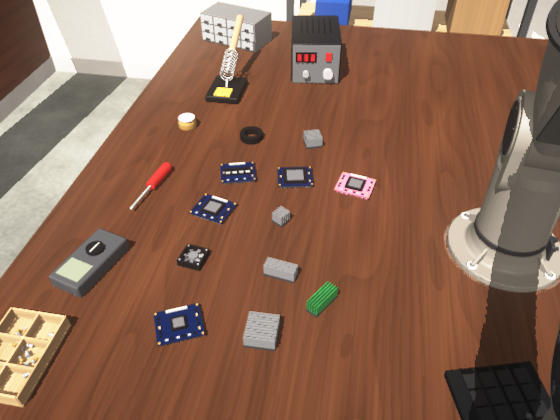

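```bash
cat > h.py <<'E'
import numpy as np, cv2
from station import status, eyes
from scipy.spatial.transform import Rotation as R
def cam(n):
    c=eyes.read_camera(n); w,x,y,z=c["orientation"]
    c["R"]=R.from_quat([x,y,z,w]).as_matrix(); c["K"]=np.array(c["intrinsics"]); c["p"]=np.array(c["position"]); return c
def ray(c,uv,z):
    d=np.linalg.inv(c["K"])@np.array([uv[0],uv[1],1.]); d=c["R"]@(d*[1,-1,-1])
    return c["p"]+d*(z-c["p"][2])/d[2]
def proj(c,P):
    v=(c["R"].T@(np.array(P)-c["p"]))*[1,-1,-1]; q=c["K"]@v; return q[:2]/q[2]
def rect(pts):
    # min area rect of world xy pts -> centre, sizes, angle of long side
    (cx,cy),(w,h),a=cv2.minAreaRect((np.array(pts)[:,:2]*1000).astype(np.float32)); 
    if w<h: w,h,a=h,w,a+90
    return round(cx/1000,4),round(cy/1000,4),round(w,1),round(h,1),round((a+90)%180-90,1)
E
python3 - <<'E'
from h import *
c=cam("top"); im=c["image"][:,:,::-1]
print(c.keys())
a=cv2.resize(im[130:300,120:300],None,fx=4,fy=4,interpolation=cv2.INTER_CUBIC)[:600]
b=cv2.resize(im[125:265,260:440],None,fx=4,fy=4,interpolation=cv2.INTER_CUBIC)[:600]
cv2.imwrite("pics/a1.png",a);cv2.imwrite("pics/b1.png",b)
cv2.imwrite("pics/top_full.png",im)
s=cam("side"); im=s["image"][:,:,::-1]
cv2.imwrite("pics/s1.png",cv2.resize(im[120:360,140:400],None,fx=2.5,fy=2.5,interpolation=cv2.INTER_CUBIC))
E
```

```text
dict_keys(['image', 'intrinsics', 'position', 'orientation', 'R', 'K', 'p'])
```

View pics/a1.png

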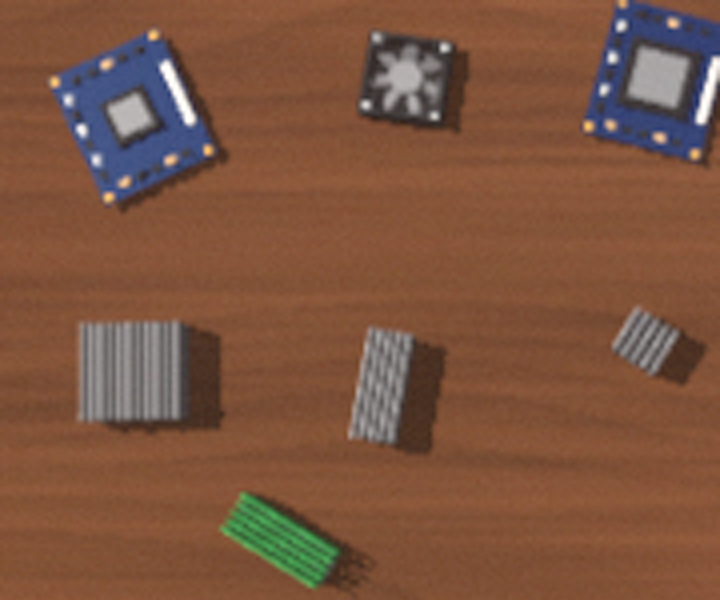

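View pics/b1.png

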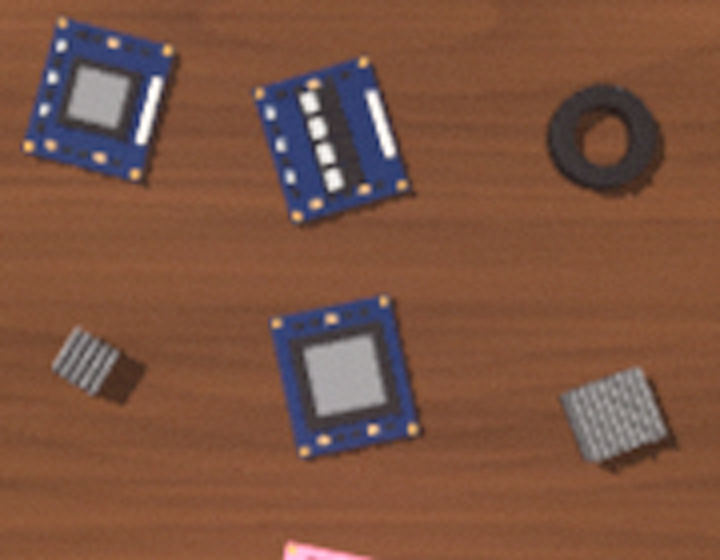

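View pics/s1.png

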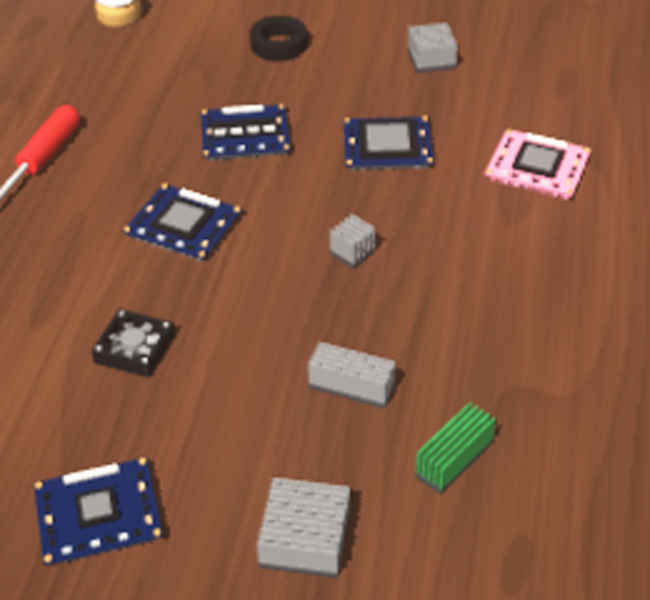

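```bash
cat > m.py <<'E'
from h import *
def blobs(mask,amin):
    cs,_=cv2.findContours(mask,cv2.RETR_EXTERNAL,cv2.CHAIN_APPROX_NONE)
    return [k[:,0,:].astype(float) for k in cs if cv2.contourArea(k)>amin]
if __name__=="__main__":
  U=3
  for n in("top","side"):
    c=cam(n); im=c["image"]; im=cv2.resize(im,None,fx=U,fy=U,interpolation=cv2.INTER_CUBIC)
    hsv=cv2.cvtColor(im,cv2.COLOR_RGB2HSV); H,S,V=cv2.split(hsv)
    blue=((H>105)&(H<130)&(S>110)&(V>45)).astype(np.uint8)*255
    blue=cv2.morphologyEx(blue,cv2.MORPH_CLOSE,np.ones((5*U,5*U)))
    grey=((S<50)&(V>70)).astype(np.uint8)*255
    grey=cv2.morphologyEx(grey,cv2.MORPH_CLOSE,np.ones((2*U,2*U)));grey=cv2.morphologyEx(grey,cv2.MORPH_OPEN,np.ones((2*U,2*U)))
    for nm,m,z in(("board",blue,.010),("grey",grey,.030)):
        for b in blobs(m,60*U*U):
            px=(b+.5)/U-.5
            w=np.array([ray(c,p,z) for p in cv2.convexHull(px.astype(np.float32))[:,0]])
            r=rect(w)
            if 0.3<r[0]<.95 and abs(r[1])<.45 and r[2]<110: print(n,nm,px.mean(0).round(1),r)
    cv2.imwrite(f"pics/m_{n}.png",cv2.resize(cv2.merge([blue,grey,grey]),(560,420)))
E
python3 m.py
```

```text
top board [345.5 218.6] (0.4689, -0.1499, 81.4, 69.3, 12.3)
top board [342.1 159.5] (0.6095, -0.1421, 81.8, 69.6, 17.2)
top board [152.3 158.9] (0.6079, 0.3086, 81.8, 69.8, 27.2)
top board [284.1 149.2] (0.6328, -0.004, 81.6, 69.4, -14.4)
top grey [344.  281.7] (0.3228, -0.1436, 37.5, 37.0, 81.4)
top grey [413.7 229. ] (0.4447, -0.3042, 50.2, 43.2, -69.7)
top grey [215.8 226.8] (0.4463, 0.1526, 63.6, 27.6, -9.4)
top grey [153.5 223.1] (0.4535, 0.2963, 60.2, 56.1, -88.3)
top grey [281.7 215.6] (0.4734, 0.001, 29.5, 28.5, 60.6)
top grey [346.4 219.4] (0.4672, -0.1497, 54.1, 53.1, 5.9)
top grey [152.8 158.8] (0.6039, 0.3026, 27.4, 26.1, -64.9)
top grey [340.8 160.5] (0.6035, -0.1364, 63.9, 13.3, 16.8)
top grey [284.2 149. ] (0.6289, -0.0048, 38.6, 37.9, -14.4)
top grey [222.  148.3] (0.6272, 0.1419, 47.7, 47.3, 82.8)
top grey [286.3  78.1] (0.7992, -0.008, 81.5, 7.6, 80.5)
top grey [422.6  79.8] (0.7976, -0.33, 47.3, 46.0, -89.6)
side board [178.2 324.4] (0.6079, 0.3099, 82.7, 71.4, 26.5)
side board [211.3 209.6] (0.6331, -0.002, 82.6, 70.8, -13.9)
side board [294.9 179. ] (0.4684, -0.1483, 82.2, 69.8, 10.6)
side board [237.5 172.3] (0.6098, -0.14, 82.4, 70.6, 18.0)
side grey [178.6 322.4] (0.6013, 0.3205, 23.2, 22.2, -64.1)
side grey [262.1 331.1] (0.4525, 0.3111, 73.6, 58.7, -88.4)
side grey [176.6 309.9] (0.6135, 0.2953, 40.8, 9.1, 25.9)
side grey [281. 270.] (0.4455, 0.1685, 69.8, 46.6, -9.2)
side grey [194.1 257. ] (0.6231, 0.164, 42.9, 40.4, 85.1)
side grey [281.1 216.3] (0.4716, 0.0188, 50.9, 43.8, 61.5)
side grey [215.7 204.1] (0.6226, 0.0076, 50.0, 43.5, 75.1)
side grey [360.4 182. ] (0.3128, -0.1283, 52.0, 50.6, 83.6)
side grey [237.1 172.2] (0.6032, -0.1135, 66.3, 16.8, 15.9)
side grey [295.3 174.7] (0.4651, -0.1303, 51.4, 43.1, -77.5)
side grey [313.2 139.2] (0.4428, -0.2833, 79.6, 50.0, -69.9)
side grey [186.6 117.8] (0.7967, -0.323, 48.7, 46.3, -80.0)
```

The scene is unambiguous.

- **Sinks (top-view pixels):** large (153,223), long (215,227), small (282,215), medium (414,229). The green one at (190,265) is the long-shaped decoy.
- **Boards (top-view pixels):** small (153,159), medium (285,150), long (343,160), large (346,219). The pink one at (344,282) is the medium-shaped decoy.

The enlarged crops confirm the chip sizes: lid about 27 mm for small, 38 mm for medium, 54 mm for large, and a four-transistor row for long.

```bash
cat > go.py <<'E'
import sys
from h import *
x,y,z,a=map(float,sys.argv[1:5]); o=status.get_obs()
w,i,j,k=o["tool_rot"]; M=R.from_quat([i,j,k,w]).as_matrix(); p=np.array(o["eef_pos"])
best=None
for s in(0,180):
    t=np.radians(a+s); yv=np.array([np.cos(t),np.sin(t),0]); zv=np.array([0,0,-1.]); T=np.c_[np.cross(yv,zv),yv,zv]
    rv=R.from_matrix(M.T@T).as_rotvec(degrees=True)
    if best is None or np.linalg.norm(rv)<np.linalg.norm(best): best=rv
d=M.T@(np.array([x,y,z])-p)
print("t",round(o["t"],2),"pos",p.round(4),"jaw",np.degrees(np.arctan2(M[1,1],M[0,1])).round(1),"w",round(o["gripper_width"],3),"F",np.round(o["contact_force"],1),"q",np.round(o["q"],2))
print("shift",d.round(4),"turn",best.round(1))
E
python3 go.py .4535 .299 .15 91.7
```

```text
t 0.3 pos [0.1556 0.6566 0.231 ] jaw 76.7 w 0.997 F [1.2 0.9 0.3] q [-1.45  0.48  0.02  1.56 -0.01  1.11 -0.08]
shift [-0.3723 -0.2792  0.0812] turn [ -0.  -0. -15.]
```

```bash
python3 -m jog '-0.372 -0.279 0.08 0 0 -15 0.085; -0.372 -0.279 0.08 0 0 -15 0.085; -0.372 -0.279 0.08 0 0 -15 0.085; -0.372 -0.279 0.08 0 0 -15 0.085; -0.372 -0.279 0.08 0 0 -15 0.085' 40; python3 go.py .4535 .299 .15 91.7
```

```text
t: 0.8
eef_pos: [0.3145, 0.4658, 0.1888]
tool_rot: [0.0, -0.015, 1.0, 0.0]
contact_force: [-0.4, 1.4, -0.0]
gripper_width: 0.992
t 0.8 pos [0.3145 0.4658 0.1888] jaw 91.7 w 0.992 F [-0.4  1.4 -0. ] q [-1.1   0.34  0.02  1.87 -0.01  0.93  0.52]
shift [-0.1341 -0.1708  0.0387] turn [ 0.  0. -0.]
```

```bash
python3 -m jog '-0.134 -0.171 0.039 0 0 0 0.085; -0.134 -0.171 0.039 0 0 0 0.085; -0.134 -0.171 0.039 0 0 0 0.085; -0.134 -0.171 0.039 0 0 0 0.085; -0.134 -0.171 0.039 0 0 0 0.085'; python3 go.py .4535 .299 .003 91.7
python3 -m jog '0 0 0 0 0 0 0.085; 0 0 0 0 0 0 0.085'; python3 go.py .4535 .299 .003 91.7
python3 - <<'E'
from h import *
c=cam("top");cv2.imwrite("pics/t2.png",c["image"][130:290,80:280,::-1].repeat(3,0).repeat(3,1))
c=cam("side");cv2.imwrite("pics/s2.png",c["image"][200:400,150:400,::-1].repeat(3,0).repeat(3,1))
E
```

```text
t: 1.3
eef_pos: [0.4552, 0.2951, 0.1494]
tool_rot: [0.0, -0.011, 1.0, -0.001]
contact_force: [-0.5, 0.5, -0.3]
gripper_width: 0.996
t 1.3 pos [0.4552 0.2951 0.1494] jaw 91.3 w 0.996 F [-0.5  0.5 -0.3] q [-0.77  0.36  0.1   1.96 -0.04  0.83  0.94]
shift [0.0017 0.0043 0.1464] turn [-0.1  0.  -0.4]
t: 1.5
eef_pos: [0.4522, 0.3007, 0.1499]
tool_rot: [-0.0, -0.014, 1.0, 0.0]
contact_force: [0.4, 0.6, 0.5]
gripper_width: 0.993
t 1.5 pos [0.4522 0.3007 0.1499] jaw 91.6 w 0.993 F [0.4 0.6 0.5] q [-0.77  0.36  0.09  1.96 -0.04  0.83  0.94]
shift [-0.0013 -0.0018  0.1469] turn [ 0.  -0.  -0.1]
```

View pics/s2.png

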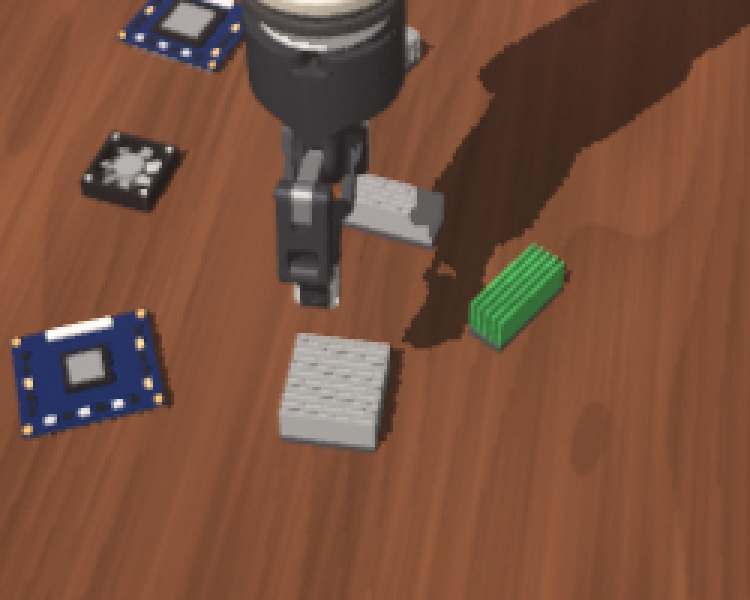

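The gripper is at about (310,290) in the crop, above the large sink at (335,390). I'll descend to 35 mm, check, then go on.

```bash
python3 -m jog '0 -0.001 0.05 0 0 0 0.085; 0 -0.001 0.09 0 0 0 0.085; 0 -0.001 0.115 0 0 0 0.085; 0 -0.001 0.115 0 0 0 0.085'; python3 go.py .4535 .299 .003 91.7
python3 - <<'E'
from h import *
c=cam("side");cv2.imwrite("pics/s3.png",c["image"][250:400,180:380,::-1].repeat(4,0).repeat(4,1))
c=cam("top");cv2.imwrite("pics/t3.png",c["image"][150:290,80:280,::-1].repeat(4,0).repeat(4,1))
E
```

```text
t: 2.0
eef_pos: [0.4491, 0.2996, 0.032]
tool_rot: [-0.003, -0.016, 1.0, -0.002]
contact_force: [-0.3, -0.1, -0.2]
gripper_width: 0.995
t 2.0 pos [0.4491 0.2996 0.032 ] jaw 91.8 w 0.995 F [-0.3 -0.1 -0.2] q [-0.76  0.54  0.07  2.02 -0.06  0.59  0.96]
shift [-0.0045 -0.0006  0.029 ] turn [-0.2 -0.3  0.1]
```

View pics/s3.png

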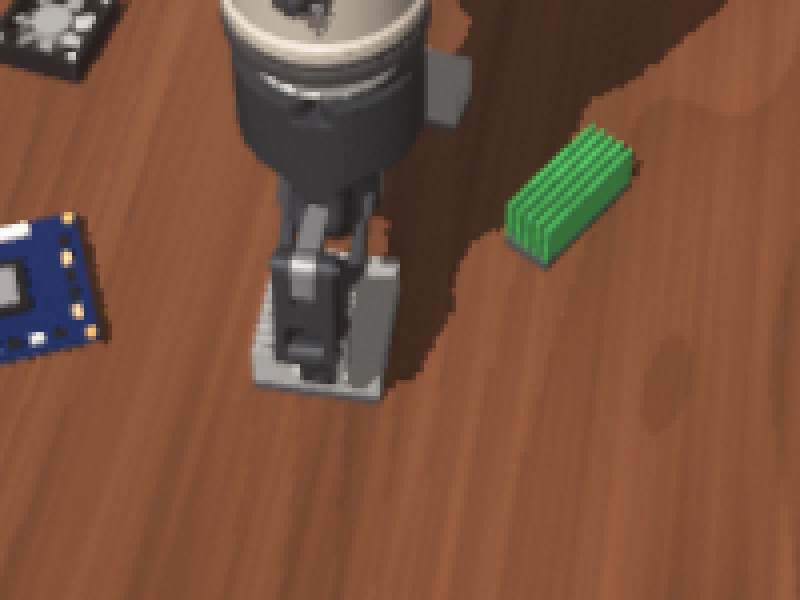

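View pics/t3.png

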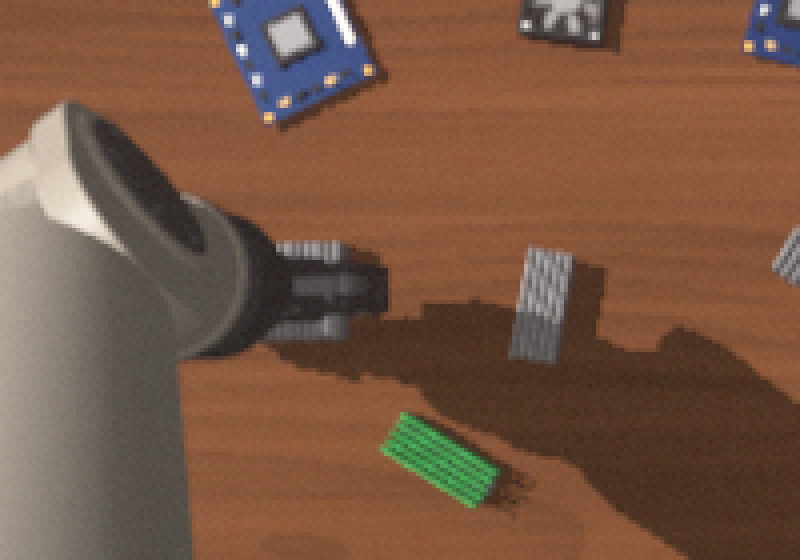

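```bash
python3 -m jog '-0.002 0 0.02 0 0 0 0.085; -0.002 0 0.032 0 0 0 0.085; -0.002 0 0.032 0 0 0 0.085; -0.002 0 0.032 0 0 0 0.085'; python3 go.py .4535 .299 .003 91.7
```

```text
t: 2.5
eef_pos: [0.4546, 0.3, 0.0038]
tool_rot: [0.0, -0.015, 1.0, 0.0]
contact_force: [-0.0, 0.4, 0.8]
gripper_width: 0.996
t 2.5 pos [0.4546 0.3    0.0038] jaw 91.7 w 0.996 F [-0.   0.4  0.8] q [-0.75  0.59  0.06  2.02 -0.07  0.53  0.96]
shift [ 0.0011 -0.001   0.0007] turn [ 0.  0. -0.]
```

```bash
python3 -m jog '0 0 0 0 0 0 0.05; 0 0 0 0 0 0 0.05; 0 0 0 0 0 0 0.05; 0 0 0 0 0 0 0.05; 0 0 0 0 0 0 0.05' 40; python3 -m jog '0 0 0 0 0 0 0.05; 0 0 0 0 0 0 0.05; 0 0 -0.03 0 0 0 0.05; 0 0 -0.06 0 0 0 0.05; 0 0 -0.06 0 0 0 0.05' 40;python3 go.py .4685 -.149 .15 101.2
```

```text
t: 3.0
eef_pos: [0.4548, 0.2999, 0.0038]
tool_rot: [0.0, -0.014, 1.0, 0.0]
contact_force: [-0.6, -0.3, 6.1]
gripper_width: 0.644
t: 3.5
eef_pos: [0.4566, 0.301, 0.0665]
tool_rot: [0.003, -0.014, 1.0, 0.002]
contact_force: [0.4, 0.1, -1.1]
gripper_width: 0.648
t 3.5 pos [0.4566 0.301  0.0665] jaw 91.6 w 0.648 F [ 0.4  0.1 -1.1] q [-0.76  0.48  0.08  2.   -0.06  0.65  0.96]
shift [ 0.0005 -0.4499 -0.0853] turn [ 0.2  0.3 -9.6]
```

```bash
python3 -m jog '0 0 -0.04 0 0 0 0.05; 0 -0.05 -0.08 0 0 -2 0.05; 0 -0.1 -0.085 0 0 -5 0.05; 0 -0.15 -0.085 0 0 -9.5 0.05; 0 -0.2 -0.085 0 0 -9.5 0.05' ;python3 go.py .4685 -.149 .15 101.2
python3 - <<'E'
from h import *
c=cam("side");cv2.imwrite("pics/s4.png",c["image"][:,:,::-1])
E
```

```text
t: 4.0
eef_pos: [0.4597, 0.1101, 0.1482]
tool_rot: [0.001, -0.099, 0.995, 0.0]
contact_force: [0.6, -0.7, -1.0]
gripper_width: 0.646
t 4.0 pos [0.4597 0.1101 0.1482] jaw 101.3 w 0.646 F [ 0.6 -0.7 -1. ] q [-0.47  0.25  0.12  2.12 -0.04  0.77  1.44]
shift [ 0.0422 -0.2558 -0.0019] turn [0.  0.1 0.1]
```

View pics/s4.png

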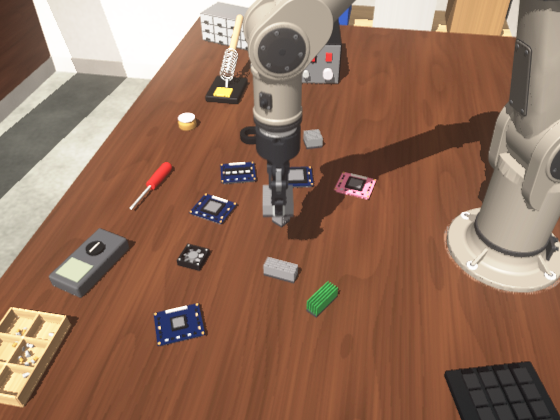

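```bash
python3 -m jog '0.042 -0.255 -0.002 0 0 0 0.05; 0.042 -0.255 -0.002 0 0 0 0.05; 0.042 -0.255 -0.002 0 0 0 0.05; 0.042 -0.255 -0.002 0 0 0 0.05; 0.042 -0.255 -0.002 0 0 0 0.05' ;  python3 -m jog '0 0 0 0 0 0 0.05; 0 0 0 0 0 0 0.05; 0 0 0 0 0 0 0.05';python3 go.py .4695 -.149 .018 101.2
```

```text
t: 4.55
eef_pos: [0.4672, -0.1397, 0.1494]
tool_rot: [-0.0, -0.097, 0.995, 0.0]
contact_force: [1.6, 0.8, -0.6]
gripper_width: 0.648
t: 4.85
eef_pos: [0.4675, -0.1366, 0.1493]
tool_rot: [-0.0, -0.098, 0.995, 0.0]
contact_force: [0.9, 0.8, -1.1]
gripper_width: 0.644
t 4.85 pos [ 0.4675 -0.1366  0.1493] jaw 101.2 w 0.644 F [ 0.9  0.8 -1.1] q [-0.05  0.28  0.25  2.09 -0.1   0.79  2.02]
shift [ 0.0003 -0.0127  0.1313] turn [ 0.1 -0.   0. ]
```

```bash
python3 -m jog '0 -0.012 0.03 0 0 0 0.05; 0 -0.012 0.07 0 0 0 0.05; 0 -0.012 0.105 0 0 0 0.05; 0 -0.012 0.115 0 0 0 0.05; 0 -0.012 0.115 0 0 0 0.05' ;python3 go.py .4695 -.149 .018 101.2
python3 - <<'E'
from h import *
c=cam("side");cv2.imwrite("pics/s5.png",c["image"][80:230,200:400,::-1].repeat(4,0).repeat(4,1))
c=cam("top");cv2.imwrite("pics/t5.png",c["image"][150:290,250:450,::-1].repeat(4,0).repeat(4,1))
E
```

```text
t: 5.35
eef_pos: [0.4692, -0.1482, 0.0337]
tool_rot: [-0.002, -0.098, 0.995, 0.001]
contact_force: [-1.1, -0.7, 0.0]
gripper_width: 0.648
t 5.35 pos [ 0.4692 -0.1482  0.0337] jaw 101.3 w 0.648 F [-1.1 -0.7  0. ] q [ 0.02  0.49  0.2   2.14 -0.18  0.53  2.12]
shift [-0.0002 -0.0009  0.0157] turn [ 0.1 -0.2  0.1]
```

View pics/s5.png

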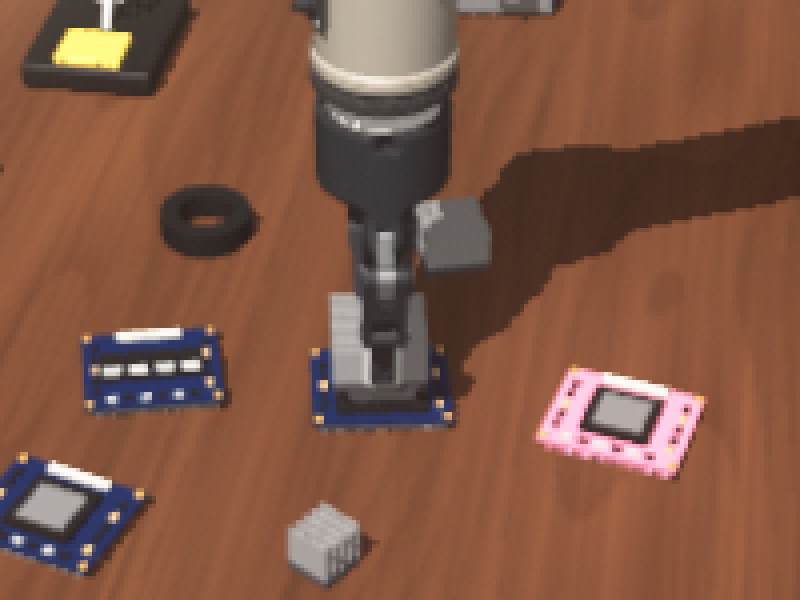

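View pics/t5.png

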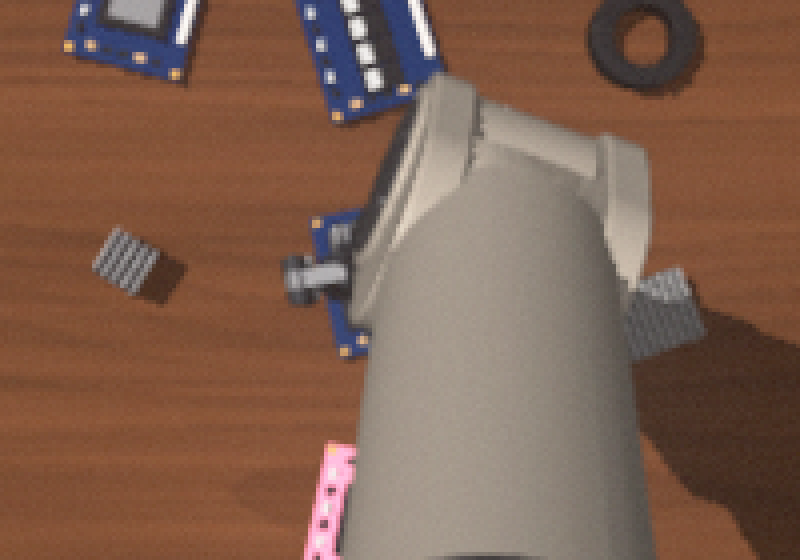

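The large sink sits centred just above the board at (385,385) in the side crop. I'll lower it and release.

```bash
python3 -m jog '0 -0.001 0.008 0 0 0 0.05; 0 -0.001 0.014 0 0 0 0.05; 0 -0.001 0.0155 0 0 0 0.05; 0 -0.001 0.0155 0 0 0 0.05' ;python3 go.py .4695 -.149 .018 101.2
```

```text
t: 5.85
eef_pos: [0.47, -0.1508, 0.0192]
tool_rot: [-0.0, -0.097, 0.995, 0.0]
contact_force: [0.1, -0.0, -0.2]
gripper_width: 0.65
t 5.85 pos [ 0.47   -0.1508  0.0192] jaw 101.2 w 0.65 F [ 0.1 -0.  -0.2] q [ 0.03  0.51  0.18  2.14 -0.19  0.5   2.13]
shift [0.0002 0.0019 0.0012] turn [ 0. -0. -0.]
```

```bash
python3 -m jog '0 0.001 0.001 0 0 0 0.05; 0 0.001 0.002 0 0 0 0.05; 0 0.001 0.002 0 0 0 0.05' ;python3 go.py .4695 -.149 .018 101.2
```

```text
t: 6.15
eef_pos: [0.4701, -0.1497, 0.0178]
tool_rot: [0.0, -0.097, 0.995, 0.0]
contact_force: [-1.5, 0.3, 6.2]
gripper_width: 0.648
t 6.15 pos [ 0.4701 -0.1497  0.0178] jaw 101.2 w 0.648 F [-1.5  0.3  6.2] q [ 0.03  0.52  0.18  2.15 -0.19  0.49  2.13]
shift [ 0.0004  0.0008 -0.0002] turn [ 0.  0. -0.]
```

Contact at 6 N. Releasing and lifting.

```bash
python3 -m jog '0 0 0 0 0 0 0.085; 0 0 0 0 0 0 0.085; 0 0 0 0 0 0 0.085; 0 0 0 0 0 0 0.085; 0 0 -0.02 0 0 0 0.085'; python3 -m jog '0 0 -0.04 0 0 0 0.085; 0 0 -0.08 0 0 0 0.085; 0 0 -0.1 0 0 0 0.085; 0 0 -0.1 0 0 0 0.085' ;python3 go.py .445 -.306 .12 110.3
```

```text
t: 6.65
eef_pos: [0.4683, -0.1494, 0.0357]
tool_rot: [-0.002, -0.097, 0.995, 0.001]
contact_force: [0.0, -0.6, 0.5]
gripper_width: 0.995
t: 7.05
eef_pos: [0.4721, -0.1503, 0.1401]
tool_rot: [0.003, -0.097, 0.995, -0.001]
contact_force: [0.7, 0.3, -0.5]
gripper_width: 0.998
t 7.05 pos [ 0.4721 -0.1503  0.1401] jaw 101.2 w 0.998 F [ 0.7  0.3 -0.5] q [-0.04  0.3   0.26  2.08 -0.11  0.76  2.06]
shift [ 0.0568 -0.1475  0.0201] turn [-0.1  0.3 -9.1]
```

```bash
python3 -m jog '0.056 -0.147 0.02 0 0 -9 0.085; 0.056 -0.147 0.02 0 0 -9 0.085; 0.056 -0.147 0.02 0 0 -9 0.085; 0.056 -0.147 0.02 0 0 -9 0.085; 0.056 -0.147 0.02 0 0 -9 0.085'; python3 -m jog '0 0 0 0 0 0 0.085;0 0 0 0 0 0 0.085' ;python3 go.py .445 -.306 .003 110.3
python3 - <<'E'
from h import *
c=cam("side");cv2.imwrite("pics/s6.png",c["image"][80:230,200:400,::-1].repeat(4,0).repeat(4,1))
c=cam("top");cv2.imwrite("pics/t6.png",c["image"][150:290,300:500,::-1].repeat(4,0).repeat(4,1))
E
```

```text
t: 7.55
eef_pos: [0.4414, -0.3074, 0.1158]
tool_rot: [-0.001, -0.172, 0.985, 0.0]
contact_force: [0.4, 0.2, 0.3]
gripper_width: 0.997
t: 7.75
eef_pos: [0.444, -0.3028, 0.1167]
tool_rot: [-0.0, -0.176, 0.984, 0.001]
contact_force: [0.3, -0.5, -0.4]
gripper_width: 0.995
t 7.75 pos [ 0.444  -0.3028  0.1167] jaw 110.3 w 0.995 F [ 0.3 -0.5 -0.4] q [ 0.27  0.4   0.26  2.   -0.15  0.76  2.55]
shift [ 0.0002 -0.0035  0.1137] turn [ 0.1 -0.   0. ]
```

View pics/s6.png

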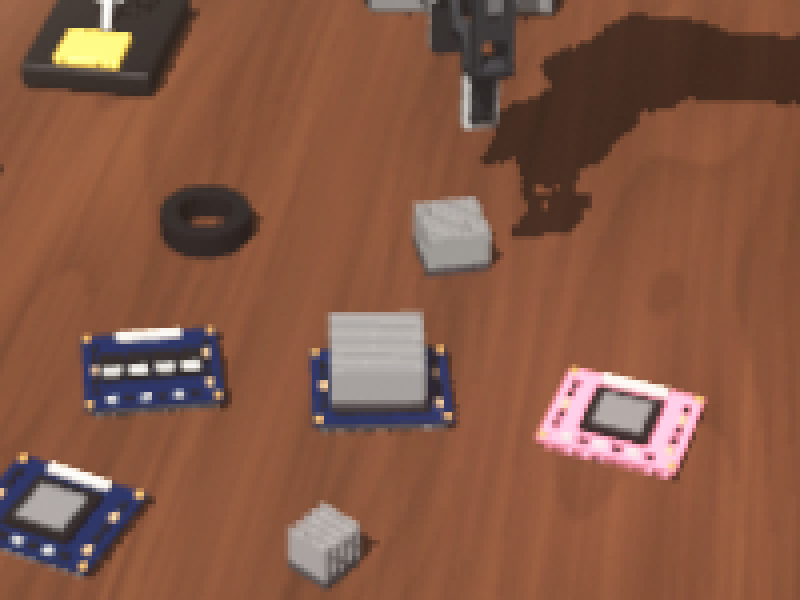

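View pics/t6.png

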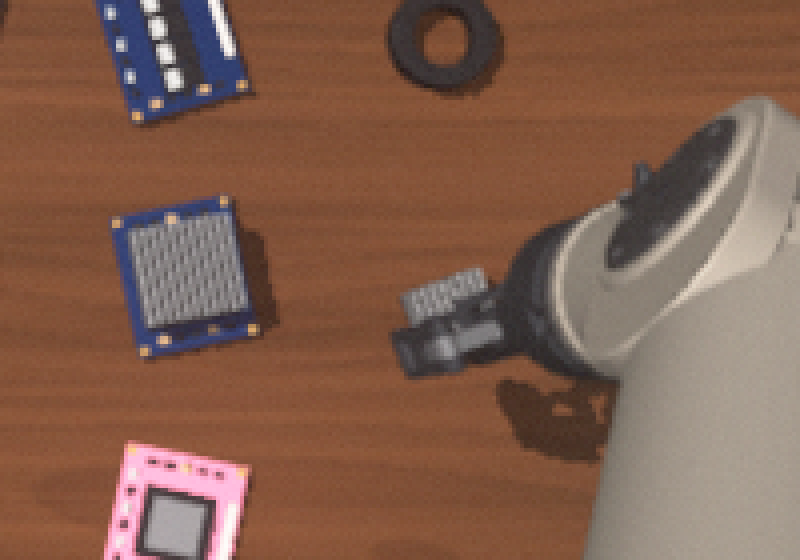

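The large sink stands flat on its board, with its centre near (375,360) in the side crop. The left finger sits lower in the top view, as expected with the jaw at 110°. Descending on the medium sink, with a look at 30 mm.

```bash
python3 -m jog '0 -0.003 0.04 0 0 0 0.085; 0 -0.003 0.08 0 0 0 0.085; 0 -0.003 0.085 0 0 0 0.085; 0 -0.003 0.085 0 0 0 0.085; 0 -0.003 0.085 0 0 0 0.085' ;python3 go.py .445 -.306 .003 110.3
python3 - <<'E'
from h import *
c=cam("side");cv2.imwrite("pics/s7.png",c["image"][80:180,250:400,::-1].repeat(5,0).repeat(5,1))
c=cam("top");cv2.imwrite("pics/t7.png",c["image"][180:290,370:500,::-1].repeat(5,0).repeat(5,1))
E
```

```text
t: 8.35
eef_pos: [0.4456, -0.308, 0.0338]
tool_rot: [0.001, -0.175, 0.985, -0.001]
contact_force: [-0.1, 0.5, -0.6]
gripper_width: 0.996
t 8.35 pos [ 0.4456 -0.308   0.0338] jaw 110.2 w 0.996 F [-0.1  0.5 -0.6] q [ 0.32  0.54  0.22  2.03 -0.2   0.58  2.6 ]
shift [-0.      0.0021  0.0308] turn [-0.1  0.1 -0.1]
```

View pics/s7.png

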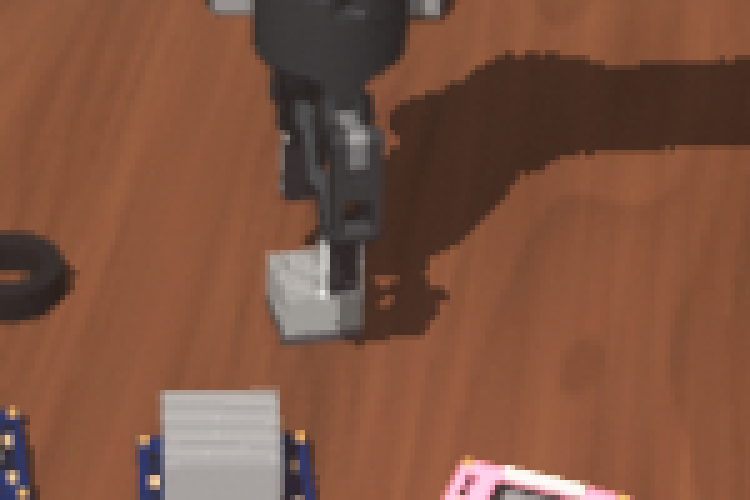

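View pics/t7.png

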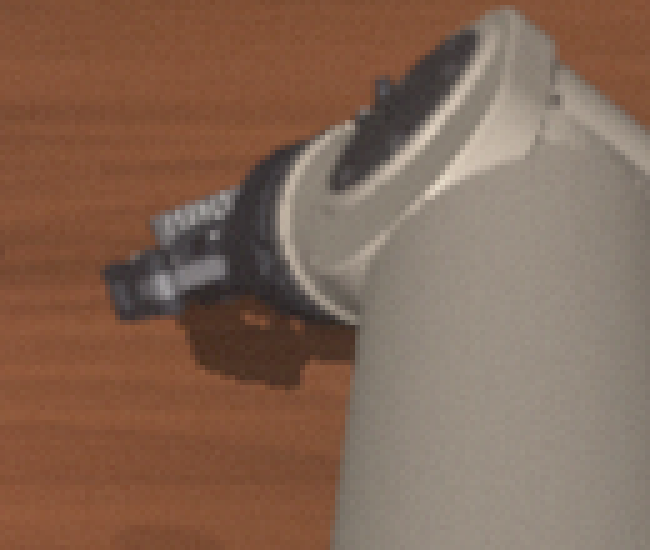

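```bash
python3 - <<'E'
from h import *
s=cam("side"); t=cam("top")
a=np.radians(110.3); j=np.array([np.cos(a),np.sin(a),0]); n=np.array([np.cos(a-np.pi/2),np.sin(a-np.pi/2),0])
C=np.array([.445,-.307,0])
print("near tip side px", proj(s,[.4456,-.308,.0338+.013]+j*.0425))
for z in(0,.03):
  for u,v in((1,1),(1,-1),(-1,-1),(-1,1)):
    P=C+j*.021*u+n*.021*v+[0,0,z]; print(z,u,v,"side",proj(s,P).round(1),"top",proj(t,P).round(1))
im=cv2.imread("pics/top_full.png"); cv2.imwrite("pics/ref_t.png",cv2.resize(im[210:250,390:440],None,fx=14,fy=14,interpolation=cv2.INTER_CUBIC))
im=cv2.imread("pics/side0.png"); cv2.imwrite("pics/ref_s.png",cv2.resize(im[120:160,290:340],None,fx=14,fy=14,interpolation=cv2.INTER_CUBIC))
E
```

```text
near tip side px [317.32862092 137.22455292]
0 1 1 side [307.1 148.5] top [399.8 224.1]
0 1 -1 side [322.7 146.9] top [406.1 240.8]
0 -1 -1 side [319.1 137.9] top [422.7 234.8]
0 -1 1 side [303.8 139.5] top [416.3 218.1]
0.03 1 1 side [307.4 139. ] top [403.1 223.5]
0.03 1 -1 side [323.3 137.4] top [409.6 240.6]
0.03 -1 -1 side [319.6 128.5] top [426.6 234.4]
0.03 -1 1 side [304.1 130.1] top [420.1 217.3]
```

View pics/ref_t.png

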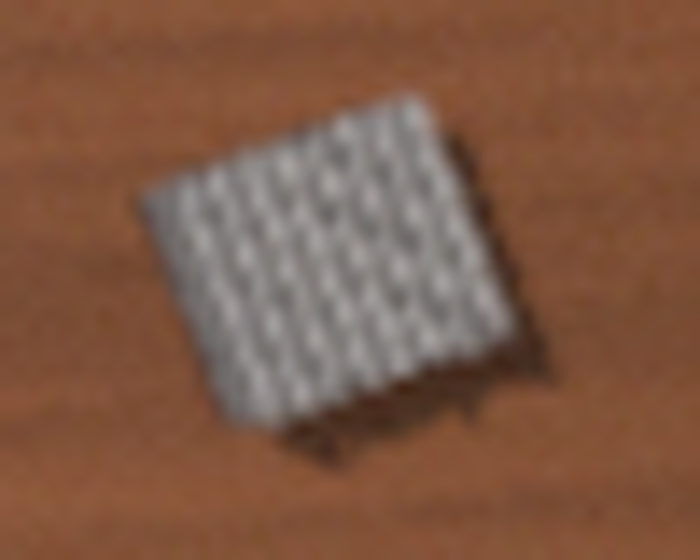

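View pics/ref_s.png

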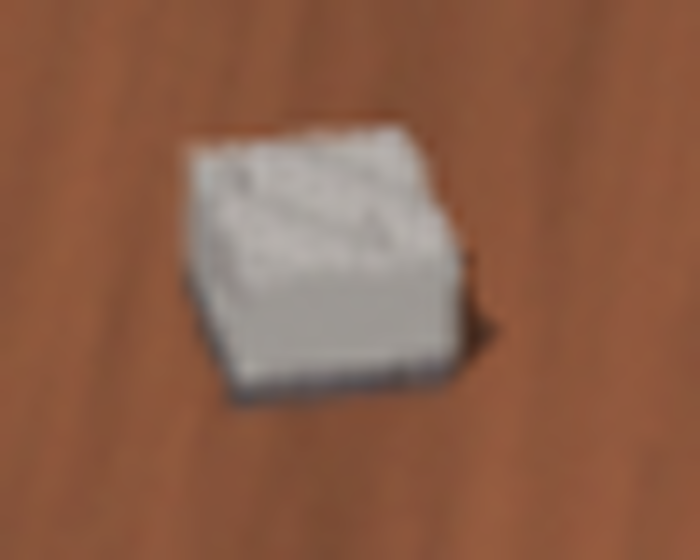

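Projecting the estimated medium-sink corners matches both views to about 1 px, so the estimate is good. Descending.

```bash
python3 -m jog '0 0.001 0.02 0 0 0 0.085; 0 0.001 0.03 0 0 0 0.085; 0 0.001 0.03 0 0 0 0.085;0 0.001 0.03 0 0 0 0.085' ;python3 go.py .445 -.306 .003 110.3
python3 -m jog '0 0 0 0 0 0 0.035; 0 0 0 0 0 0 0.035; 0 0 0 0 0 0 0.035; 0 0 0 0 0 0 0.035; 0 0 0 0 0 0 0.035' 40; python3 -m jog '0 0 0 0 0 0 0.035; 0 0 0 0 0 0 0.035; 0 0 0 0 0 0 0.035'; python3 go.py .445 -.306 .003 110.3
```

```text
t: 8.95
eef_pos: [0.4442, -0.3069, 0.0025]
tool_rot: [-0.0, -0.175, 0.985, 0.0]
contact_force: [0.1, 0.0, -0.3]
gripper_width: 0.999
t 8.95 pos [ 0.4442 -0.3069  0.0025] jaw 110.2 w 0.999 F [ 0.1  0.  -0.3] q [ 0.33  0.6   0.2   2.04 -0.22  0.52  2.61]
shift [-0.0011  0.0006 -0.0005] turn [ 0.  -0.  -0.1]
t: 9.45
eef_pos: [0.4445, -0.307, 0.0027]
tool_rot: [0.0, -0.175, 0.985, -0.0]
contact_force: [-0.7, -0.2, 6.1]
gripper_width: 0.486
t: 9.75
eef_pos: [0.4446, -0.307, 0.0028]
tool_rot: [0.0, -0.175, 0.985, -0.0]
contact_force: [-0.8, 0.7, 6.2]
gripper_width: 0.485
t 9.75 pos [ 0.4446 -0.307   0.0028] jaw 110.2 w 0.485 F [-0.8  0.7  6.2] q [ 0.33  0.6   0.2   2.04 -0.22  0.52  2.61]
shift [-0.0008  0.0008 -0.0002] turn [-0.   0.  -0.1]
```

```bash
python3 -m jog '0 0 -0.03 0 0 0 0.035; 0 0 -0.07 0 0 0 0.035; 0 0 -0.11 0 0 0 0.035; 0 0 -0.14 0 0 0 0.035; 0 0 -0.14 0 0 0 0.035'; python3 go.py .633 -.003 .14 75.8
```

```text
t: 10.25
eef_pos: [0.4464, -0.3083, 0.1463]
tool_rot: [0.003, -0.175, 0.985, -0.002]
contact_force: [0.4, -0.4, -1.1]
gripper_width: 0.484
t 10.25 pos [ 0.4464 -0.3083  0.1463] jaw 110.1 w 0.484 F [ 0.4 -0.4 -1.1] q [ 0.26  0.37  0.28  1.98 -0.14  0.81  2.54]
shift [-0.2803  0.2223  0.0065] turn [-0.2  0.4 34.3]
```

```bash
python3 -m jog '-0.28 0.222 0.004 0 0 34.3 0.035; -0.28 0.222 0.004 0 0 34.3 0.035; -0.28 0.222 0.004 0 0 34.3 0.035; -0.28 0.222 0.004 0 0 34.3 0.035; -0.28 0.222 0.004 0 0 34.3 0.035'; python3 go.py .633 -.003 .14 75.8
```

```text
t: 10.75
eef_pos: [0.5718, -0.0961, 0.1383]
tool_rot: [-0.001, 0.125, 0.992, -0.0]
contact_force: [0.4, -0.5, -0.7]
gripper_width: 0.487
t 10.75 pos [ 0.5718 -0.0961  0.1383] jaw 75.6 w 0.487 F [ 0.4 -0.5 -0.7] q [-0.22  0.45  0.36  1.89 -0.21  0.84  1.57]
shift [-0.0362  0.1054 -0.0018] turn [-0.  -0.1 -0.2]
```

```bash
python3 -m jog '-0.036 0.105 0 0 0 0 0.035; -0.036 0.105 0 0 0 0 0.035; -0.036 0.105 0 0 0 0 0.035; -0.036 0.105 0 0 0 0 0.035;-0.036 0.105 0 0 0 0 0.035'; python3 go.py .633 -.003 .017 75.8
```

```text
t: 11.25
eef_pos: [0.6311, -0.0068, 0.1385]
tool_rot: [-0.001, 0.124, 0.992, -0.001]
contact_force: [-0.3, -0.3, -1.4]
gripper_width: 0.483
t 11.25 pos [ 0.6311 -0.0068  0.1385] jaw 75.8 w 0.483 F [-0.3 -0.3 -1.4] q [-0.34  0.52  0.34  1.77 -0.22  0.89  1.42]
shift [-0.0012  0.0044  0.1215] turn [-0.1 -0.1 -0. ]
```

```bash
python3 -m jog '0 0.003 0.03 0 0 0 0.035; 0 0.003 0.07 0 0 0 0.035; 0 0.003 0.1 0 0 0 0.035; 0 0.003 0.11 0 0 0 0.035;0 0.003 0.11 0 0 0 0.035'; python3 go.py .633 -.003 .017 75.8
python3 - <<'E'
from h import *
c=cam("side");cv2.imwrite("pics/s8.png",c["image"][120:270,140:340,::-1].repeat(4,0).repeat(4,1))
E
```

```text
t: 11.75
eef_pos: [0.6313, -0.0044, 0.0283]
tool_rot: [-0.002, 0.124, 0.992, -0.001]
contact_force: [0.4, 0.3, -1.1]
gripper_width: 0.483
t 11.75 pos [ 0.6313 -0.0044  0.0283] jaw 75.7 w 0.483 F [ 0.4  0.3 -1.1] q [-0.3   0.67  0.29  1.82 -0.27  0.7   1.46]
shift [-0.0013  0.0018  0.0113] turn [-0.1 -0.2 -0.1]
```

View pics/s8.png

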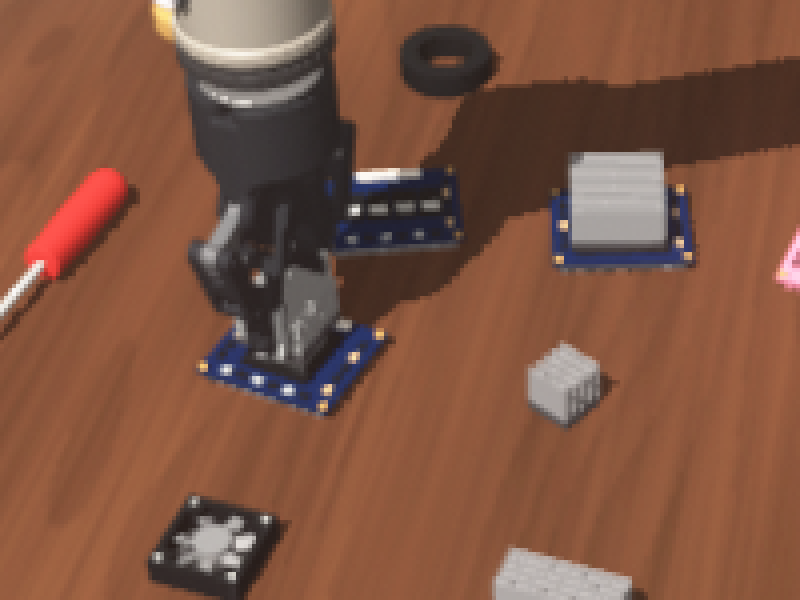

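The medium sink hangs just over its chip at about (300,335). Lowering to contact.

```bash
python3 -m jog '-0.001 0.001 0.005 0 0 0 0.035; -0.001 0.001 0.0115 0 0 0 0.035; -0.001 0.001 0.0115 0 0 0 0.035; -0.001 0.001 0.0115 0 0 0 0.035'; python3 go.py .633 -.003 .017 75.8
```

```text
t: 12.2
eef_pos: [0.6344, -0.0014, 0.0183]
tool_rot: [0.0, 0.123, 0.992, 0.0]
contact_force: [-0.6, -0.7, 0.7]
gripper_width: 0.488
t 12.2 pos [ 0.6344 -0.0014  0.0183] jaw 75.9 w 0.488 F [-0.6 -0.7  0.7] q [-0.3   0.69  0.28  1.81 -0.28  0.68  1.47]
shift [ 0.001  -0.0019  0.0013] turn [0.  0.  0.1]
```

```bash
python3 -m jog '0.001 -0.001 0.001 0 0 0 0.035; 0.001 -0.001 0.002 0 0 0 0.035; 0.001 -0.001 0.002 0 0 0 0.035'; python3 go.py .633 -.003 .017 75.8
```

```text
t: 12.5
eef_pos: [0.6331, -0.0024, 0.0168]
tool_rot: [0.0, 0.123, 0.992, 0.0]
contact_force: [-2.5, -0.1, 5.7]
gripper_width: 0.484
t 12.5 pos [ 0.6331 -0.0024  0.0168] jaw 75.9 w 0.484 F [-2.5 -0.1  5.7] q [-0.3   0.69  0.28  1.82 -0.28  0.68  1.47]
shift [-0.     -0.0007 -0.0002] turn [0.  0.  0.1]
```

```bash
python3 -m jog '0 0 0 0 0 0 0.085; 0 0 0 0 0 0 0.085; 0 0 0 0 0 0 0.085; 0 0 0 0 0 0 0.085; 0 0 -0.02 0 0 0 0.085'; python3 -m jog '0 0 -0.04 0 0 0 0.085; 0 0 -0.08 0 0 0 0.085; 0 0 -0.1 0 0 0 0.085; 0 0 -0.1 0 0 0 0.085' ;python3 go.py .473 .001 .12 60.9
python3 - <<'E'
from h import *
s=cam("side"); t=cam("top")
a=np.radians(60.9); j=np.array([np.cos(a),np.sin(a),0]); n=np.array([np.cos(a-np.pi/2),np.sin(a-np.pi/2),0])
C=np.array([.473,.0015,0])
for z in(0,.03):
  for u,v in((1,1),(1,-1),(-1,-1),(-1,1)):
    P=C+j*.014*u+n*.014*v+[0,0,z]; print(z,u,v,"side",((proj(s,P)-[260,195])*14).round(),"top",((proj(t,P)-[260,195])*14).round())
im=cv2.imread("pics/top_full.png"); cv2.imwrite("pics/ref_t2.png",cv2.resize(im[195:235,260:310],None,fx=14,fy=14,interpolation=cv2.INTER_CUBIC))
im=cv2.imread("pics/side0.png"); cv2.imwrite("pics/ref_s2.png",cv2.resize(im[195:235,260:310],None,fx=14,fy=14,interpolation=cv2.INTER_CUBIC))
E
```

```text
t: 13.0
eef_pos: [0.6309, -0.0021, 0.0338]
tool_rot: [-0.002, 0.123, 0.992, -0.0]
contact_force: [0.1, -0.2, -0.4]
gripper_width: 0.995
t: 13.4
eef_pos: [0.6354, -0.0024, 0.1397]
tool_rot: [0.003, 0.123, 0.992, 0.001]
contact_force: [-0.0, 0.2, -0.5]
gripper_width: 0.994
t 13.4 pos [ 0.6354 -0.0024  0.1397] jaw 75.8 w 0.994 F [-0.   0.2 -0.5] q [-0.35  0.52  0.34  1.76 -0.22  0.89  1.42]
shift [ 0.1585 -0.0365  0.0186] turn [ 0.2  0.3 14.9]
0 1 1 side [185. 370.] top [267. 191.]
0 1 -1 side [321. 448.] top [186. 334.]
0 -1 -1 side [433. 353.] top [329. 415.]
0 -1 1 side [297. 277.] top [411. 272.]
0.03 1 1 side [182. 231.] top [266. 175.]
0.03 1 -1 side [321. 309.] top [182. 322.]
0.03 -1 -1 side [434. 214.] top [330. 406.]
0.03 -1 1 side [296. 139.] top [413. 259.]
```

View pics/ref_t2.png

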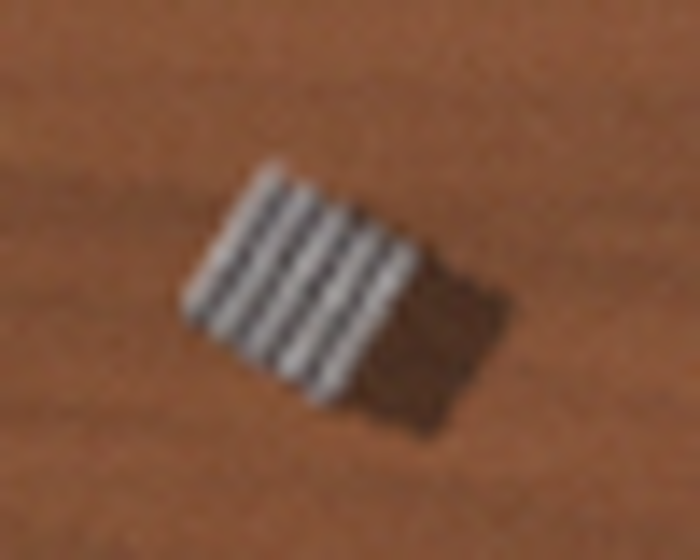

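View pics/ref_s2.png

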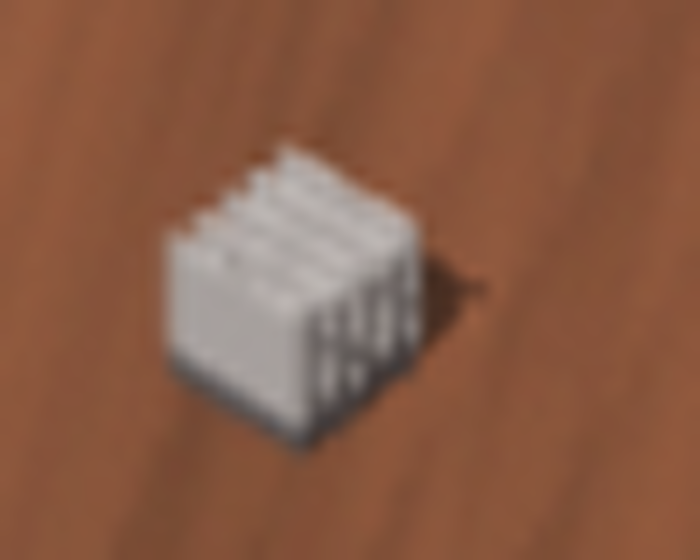

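The small sink's projected corners match both views within about 1 px. Moving over it.

```bash
python3 -m jog '0.158 -0.036 0.02 0 0 15 0.085; 0.158 -0.036 0.02 0 0 15 0.085; 0.158 -0.036 0.02 0 0 15 0.085; 0.158 -0.036 0.02 0 0 15 0.085; 0.158 -0.036 0.02 0 0 15 0.085'; python3 -m jog '0 0 0 0 0 0 0.085;0 0 0 0 0 0 0.085' ;python3 go.py .473 .0015 .005 60.9
```

```text
t: 14.0
eef_pos: [0.467, 0.0014, 0.1143]
tool_rot: [-0.003, 0.251, 0.968, -0.001]
contact_force: [0.3, -0.3, -0.6]
gripper_width: 0.997
t: 14.2
eef_pos: [0.4725, 0.0015, 0.1159]
tool_rot: [0.0, 0.251, 0.968, -0.0]
contact_force: [0.3, 0.3, 0.0]
gripper_width: 0.994
t 14.2 pos [0.4725 0.0015 0.1159] jaw 60.9 w 0.994 F [0.3 0.3 0. ] q [-0.49  0.32  0.42  2.16 -0.2   0.7   1.13]
shift [-0.0004  0.0002  0.1109] turn [ 0.   0.1 -0. ]
```

```bash
python3 -m jog '0 0 0.04 0 0 0 0.085; 0 0 0.075 0 0 0 0.085; 0 0 0.1 0 0 0 0.085; 0 0 0.111 0 0 0 0.085;0 0 0.111 0 0 0 0.085' ;python3 -m jog '0 0 0 0 0 0 0.085' ;python3 go.py .473 .0015 .005 60.9
python3 - <<'E'
from h import *
c=cam("side");cv2.imwrite("pics/s9.png",c["image"][150:270,200:360,::-1].repeat(5,0).repeat(5,1))
E
```

```text
t: 14.7
eef_pos: [0.4709, 0.0011, 0.0038]
tool_rot: [-0.001, 0.252, 0.968, -0.001]
contact_force: [-0.3, 0.2, 0.6]
gripper_width: 0.996
t: 14.8
eef_pos: [0.472, 0.0012, 0.0055]
tool_rot: [0.0, 0.252, 0.968, 0.0]
contact_force: [0.8, -0.2, 0.5]
gripper_width: 0.995
t 14.8 pos [0.472  0.0012 0.0055] jaw 60.8 w 0.995 F [ 0.8 -0.2  0.5] q [-0.38  0.53  0.3   2.2  -0.35  0.45  1.26]
shift [-0.0007  0.0007  0.0005] turn [ 0.   0.1 -0.1]
```

View pics/s9.png

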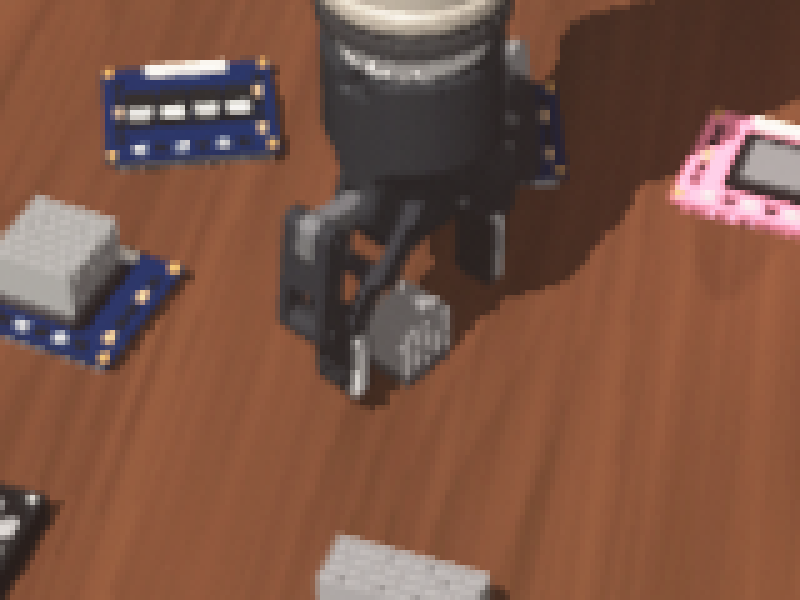

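The small sink at (410,330) sits between the fingers at (355,365) and (480,245). The medium sink looks flat on its board at (65,255). Closing.

```bash
python3 -m jog '0 0 0 0 0 0 0.022; 0 0 0 0 0 0 0.022; 0 0 0 0 0 0 0.022; 0 0 0 0 0 0 0.022; 0 0 0 0 0 0 0.022' 30; python3 -m jog '0 0 0 0 0 0 0.022; 0 0 0 0 0 0 0.022; 0 0 0 0 0 0 0.022; 0 0 0 0 0 0 0.022'; python3 go.py .608 .309 .14 27
```

```text
t: 15.35
eef_pos: [0.4713, 0.0016, 0.0054]
tool_rot: [0.0, 0.252, 0.968, 0.0]
contact_force: [-0.9, -0.1, 7.0]
gripper_width: 0.322
t: 15.75
eef_pos: [0.4713, 0.0016, 0.0054]
tool_rot: [0.0, 0.252, 0.968, 0.0]
contact_force: [-1.3, 0.1, 7.4]
gripper_width: 0.321
t 15.75 pos [0.4713 0.0016 0.0054] jaw 60.9 w 0.321 F [-1.3  0.1  7.4] q [-0.38  0.53  0.3   2.2  -0.35  0.45  1.26]
shift [ 0.0302  0.3351 -0.1343] turn [ 0.   0.  33.9]
```

```bash
python3 -m jog '0 0 -0.03 0 0 0 0.022; 0 0 -0.07 0 0 0 0.022; 0 0 -0.11 0 0 0 0.022; 0 0 -0.14 0 0 0 0.022; 0 0 -0.14 0 0 0 0.022'; python3 go.py .608 .309 .14 27
```

```text
t: 16.25
eef_pos: [0.4736, 0.0016, 0.1486]
tool_rot: [0.003, 0.252, 0.968, 0.002]
contact_force: [0.9, 0.4, -0.7]
gripper_width: 0.318
t 16.25 pos [0.4736 0.0016 0.1486] jaw 60.9 w 0.318 F [ 0.9  0.4 -0.7] q [-0.53  0.27  0.47  2.13 -0.17  0.77  1.11]
shift [0.0324 0.3338 0.0101] turn [ 0.4  0.2 33.9]
```

```bash
python3 -m jog '0.031 0.334 0.006 0 0 34 0.022; 0.031 0.334 0.006 0 0 34 0.022; 0.031 0.334 0.006 0 0 34 0.022; 0.031 0.334 0.006 0 0 34 0.022; 0.031 0.334 0.006 0 0 34 0.022'; python3 go.py .608 .309 .14 27
```

```text
t: 16.75
eef_pos: [0.5719, 0.2321, 0.1392]
tool_rot: [-0.0, 0.525, 0.851, -0.001]
contact_force: [0.2, -1.1, -0.1]
gripper_width: 0.323
t 16.75 pos [0.5719 0.2321 0.1392] jaw 26.7 w 0.323 F [ 0.2 -1.1 -0.1] q [-0.87  0.53  0.52  1.81 -0.33  0.89  0.27]
shift [ 0.0525  0.0668 -0.001 ] turn [-0.1  0.  -0.3]
```

```bash
python3 -m jog '0.052 0.067 0 0 0 0 0.022; 0.052 0.067 0 0 0 0 0.022; 0.052 0.067 0 0 0 0 0.022; 0.052 0.067 0 0 0 0 0.022;0.052 0.067 0 0 0 0 0.022'; python3 go.py .608 .309 .019 27
```

```text
t: 17.25
eef_pos: [0.6079, 0.3047, 0.1396]
tool_rot: [-0.0, 0.524, 0.852, -0.001]
contact_force: [0.1, 0.3, 0.2]
gripper_width: 0.324
t 17.25 pos [0.6079 0.3047 0.1396] jaw 26.8 w 0.324 F [0.1 0.3 0.2] q [-0.9   0.62  0.5   1.65 -0.35  0.97  0.19]
shift [0.0038 0.0023 0.1206] turn [-0.1  0.  -0.2]
```

```bash
python3 -m jog '0.003 0.002 0.03 0 0 0 0.022; 0.003 0.002 0.07 0 0 0 0.022; 0.003 0.002 0.1 0 0 0 0.022; 0.003 0.002 0.108 0 0 0 0.022;0.003 0.002 0.108 0 0 0 0.022'; python3 -m jog '0 0 0 0 0 0 0.022;0 0 0 0 0 0 0.022'; python3 go.py .608 .309 .019 27
python3 - <<'E'
from h import *
c=cam("side");cv2.imwrite("pics/s10.png",c["image"][230:380,110:310,::-1].repeat(4,0).repeat(4,1))
E
```

```text
t: 17.75
eef_pos: [0.6081, 0.3086, 0.0317]
tool_rot: [-0.0, 0.524, 0.852, -0.001]
contact_force: [0.9, -0.4, 1.0]
gripper_width: 0.324
t: 17.95
eef_pos: [0.6102, 0.3106, 0.0347]
tool_rot: [0.001, 0.524, 0.852, 0.001]
contact_force: [-0.0, -0.0, 0.4]
gripper_width: 0.325
t 17.95 pos [0.6102 0.3106 0.0347] jaw 26.8 w 0.325 F [-0.  -0.   0.4] q [-0.86  0.75  0.44  1.69 -0.42  0.79  0.24]
shift [-0.0004 -0.0027  0.0157] turn [ 0.2 -0.  -0.2]
```

View pics/s10.png

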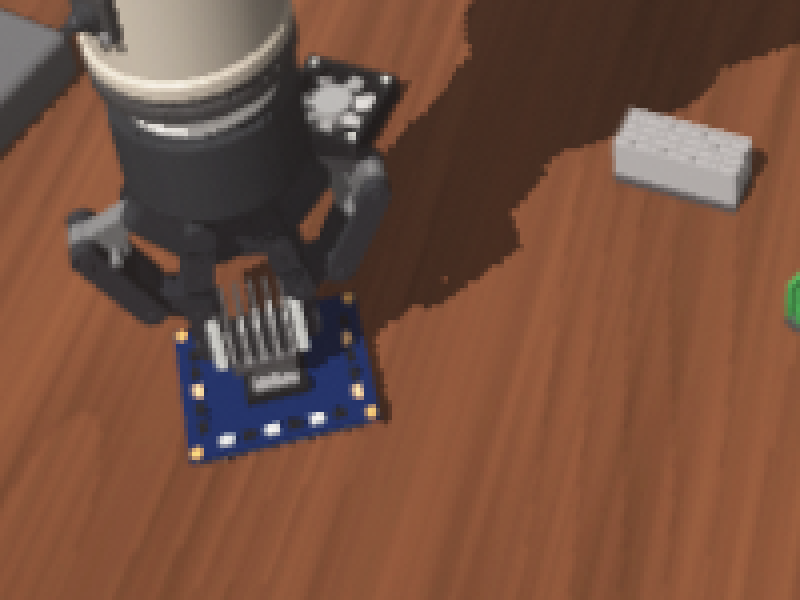

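```bash
python3 -m jog '0 -0.002 0.008 0 0 0 0.022; 0 -0.002 0.014 0 0 0 0.022; 0 -0.002 0.014 0 0 0 0.022;0 -0.002 0.014 0 0 0 0.022'; python3 go.py .608 .309 .019 27;  python3 -m jog '0 0 0 0 0 0 0.022'; python3 go.py .608 .309 .019 27
```

```text
t: 18.4
eef_pos: [0.607, 0.3096, 0.0188]
tool_rot: [-0.0, 0.524, 0.852, 0.0]
contact_force: [-1.8, -0.4, 4.2]
gripper_width: 0.322
t 18.4 pos [0.607  0.3096 0.0188] jaw 26.9 w 0.322 F [-1.8 -0.4  4.2] q [-0.85  0.77  0.43  1.7  -0.43  0.77  0.25]
shift [-0.001   0.0006 -0.0002] turn [ 0.  -0.  -0.1]
t: 18.5
eef_pos: [0.607, 0.3096, 0.0188]
tool_rot: [-0.0, 0.524, 0.852, 0.0]
contact_force: [-0.8, -1.0, 5.1]
gripper_width: 0.322
t 18.5 pos [0.607  0.3096 0.0188] jaw 26.9 w 0.322 F [-0.8 -1.   5.1] q [-0.85  0.77  0.43  1.7  -0.43  0.77  0.25]
shift [-0.001   0.0006 -0.0002] turn [ 0.  -0.  -0.1]
```

```bash
python3 -m jog '0 0 0 0 0 0 0.07; 0 0 0 0 0 0 0.07; 0 0 0 0 0 0 0.07; 0 0 0 0 0 0 0.07; 0 0 -0.02 0 0 0 0.085'; python3 -m jog '0 0 -0.04 0 0 0 0.085; 0 0 -0.08 0 0 0 0.085; 0 0 -0.1 0 0 0 0.085; 0 0 -0.1 0 0 0 0.085' ;python3 go.py .446 .155 .12 80.7
python3 - <<'E'
from h import *
s=cam("side"); t=cam("top")
a=np.radians(80.7); j=np.array([np.cos(a),np.sin(a),0]); n=np.array([np.cos(a-np.pi/2),np.sin(a-np.pi/2),0])
C=np.array([.446,.155,0])
for z in(0,.03):
  for u,v in((1,1),(1,-1),(-1,-1),(-1,1)):
    P=C+j*.012*u+n*.032*v+[0,0,z]; print(z,u,v,"side",((proj(s,P)-[255,250])*14).round(),"top",((proj(t,P)-[190,207])*14).round())
im=cv2.imread("pics/top_full.png"); cv2.imwrite("pics/ref_t3.png",cv2.resize(im[207:247,190:240],None,fx=14,fy=14,interpolation=cv2.INTER_CUBIC))
im=cv2.imread("pics/side0.png"); cv2.imwrite("pics/ref_s3.png",cv2.resize(im[250:290,255:305],None,fx=14,fy=14,interpolation=cv2.INTER_CUBIC))
cv2.imwrite("pics/s11.png",s["image"][230:380,110:310,::-1].repeat(4,0).repeat(4,1))
E
```

```text
t: 19.0
eef_pos: [0.6049, 0.3086, 0.036]
tool_rot: [-0.001, 0.523, 0.852, -0.002]
contact_force: [0.4, 0.4, -0.3]
gripper_width: 0.967
t: 19.4
eef_pos: [0.6092, 0.3102, 0.1424]
tool_rot: [0.001, 0.524, 0.852, 0.003]
contact_force: [-0.2, 0.1, 0.1]
gripper_width: 0.997
t 19.4 pos [0.6092 0.3102 0.1424] jaw 26.8 w 0.997 F [-0.2  0.1  0.1] q [-0.91  0.62  0.51  1.64 -0.35  0.96  0.19]
shift [-0.0647 -0.2158  0.021 ] turn [  0.4   0.1 -53.9]
0 1 1 side [134. 348.] top [336.  89.]
0 1 -1 side [559. 464.] top [268. 460.]
0 -1 -1 side [612. 341.] top [408. 485.]
0 -1 1 side [194. 228.] top [475. 113.]
0.03 1 1 side [129. 208.] top [310.  75.]
0.03 1 -1 side [562. 325.] top [240. 457.]
0.03 -1 -1 side [616. 201.] top [383. 482.]
0.03 -1 1 side [189.  88.] top [452. 100.]
```

View pics/ref_t3.png

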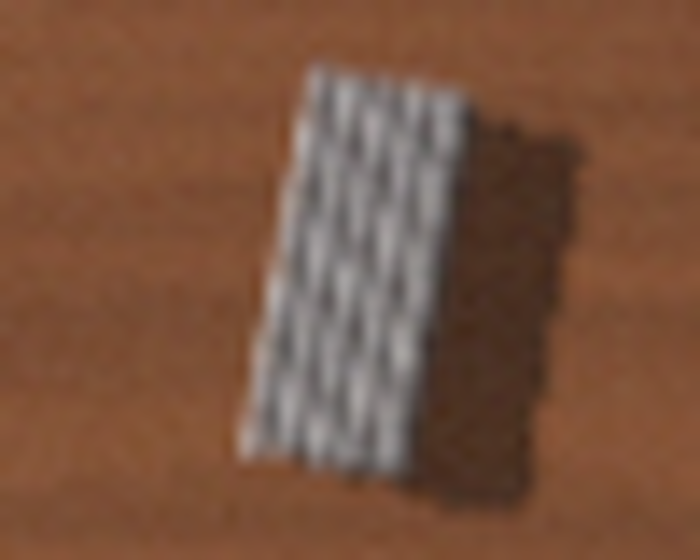

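View pics/ref_s3.png

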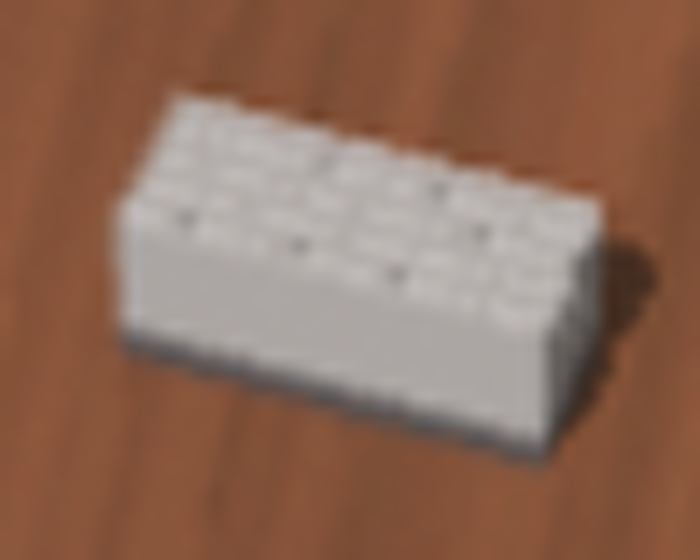

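View pics/s11.png

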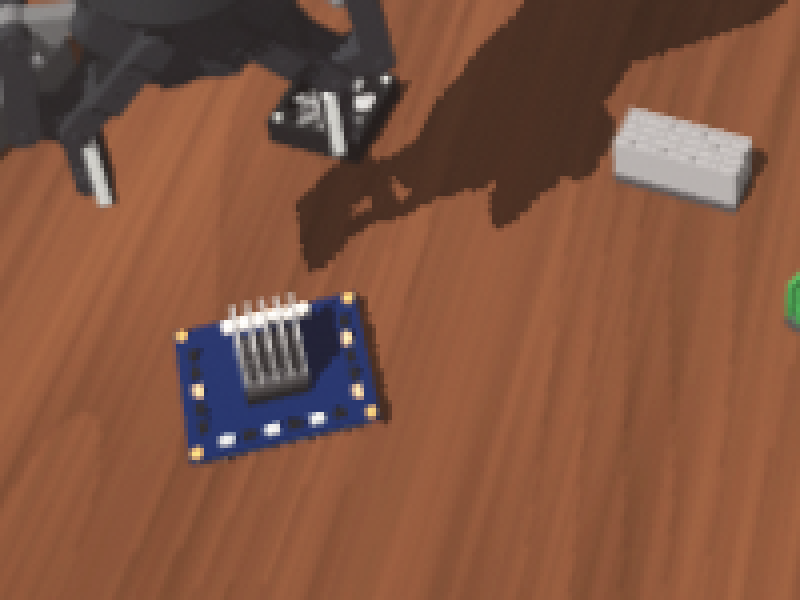

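The small sink stands upright on its chip at (275,360), and the fan was untouched. The long sink's estimate matches within 1 px. Moving to it.

```bash
python3 -m jog '-0.064 -0.216 0.018 0 0 -54 0.085; -0.064 -0.216 0.018 0 0 -54 0.085; -0.064 -0.216 0.018 0 0 -54 0.085; -0.064 -0.216 0.018 0 0 -54 0.085; -0.064 -0.216 0.018 0 0 -54 0.085'; python3 go.py .446 .155 .12 80.7
```

```text
t: 20.0
eef_pos: [0.4382, 0.1511, 0.1185]
tool_rot: [-0.003, 0.173, 0.985, -0.002]
contact_force: [1.3, -0.8, -0.9]
gripper_width: 0.993
t 20.0 pos [0.4382 0.1511 0.1185] jaw 70.1 w 0.993 F [ 1.3 -0.8 -0.9] q [-0.77  0.3   0.36  2.17 -0.16  0.7   0.92]
shift [-0.006   0.0063 -0.0016] turn [ -0.2  -0.3 -10.6]
```

```bash
python3 -m jog '0 0 0 0 0 -6 0.085; 0 0 0 0 0 -10.8 0.085; 0 0 0 0 0 -10.8 0.085; 0 0 0 0 0 -10.8 0.085'; python3 go.py .446 .155 .005 80.7
```

```text
t: 20.4
eef_pos: [0.4426, 0.1545, 0.1197]
tool_rot: [-0.001, 0.083, 0.997, -0.0]
contact_force: [0.2, 0.1, -0.1]
gripper_width: 0.993
t 20.4 pos [0.4426 0.1545 0.1197] jaw 80.5 w 0.993 F [ 0.2  0.1 -0.1] q [-0.74  0.3   0.32  2.15 -0.14  0.71  1.08]
shift [-0.0034  0.0012  0.1147] turn [-0.1 -0.1 -0.2]
```

```bash
python3 -m jog '-0.003 0.001 0.04 0 0 0 0.085; -0.003 0.001 0.075 0 0 0 0.085; -0.003 0.001 0.1 0 0 0 0.085; -0.003 0.001 0.115 0 0 0 0.085;-0.003 0.001 0.115 0 0 0 0.085' ;python3 -m jog '0 0 0 0 0 0 0.085;0 0 0 0 0 0 0.085' ;python3 go.py .446 .155 .005 80.7
python3 - <<'E'
from h import *
c=cam("side");cv2.imwrite("pics/s12.png",c["image"][200:320,200:360,::-1].repeat(5,0).repeat(5,1))
E
```

```text
t: 20.9
eef_pos: [0.4446, 0.1545, 0.0033]
tool_rot: [-0.002, 0.082, 0.997, -0.001]
contact_force: [0.6, -1.1, 0.5]
gripper_width: 0.996
t: 21.1
eef_pos: [0.447, 0.1555, 0.0062]
tool_rot: [0.001, 0.082, 0.997, 0.0]
contact_force: [0.2, -0.3, -0.4]
gripper_width: 0.997
t 21.1 pos [0.447  0.1555 0.0062] jaw 80.6 w 0.997 F [ 0.2 -0.3 -0.4] q [-0.65  0.52  0.22  2.2  -0.26  0.44  1.19]
shift [ 0.0009 -0.0007  0.0012] turn [ 0.   0.1 -0.1]
```

View pics/s12.png

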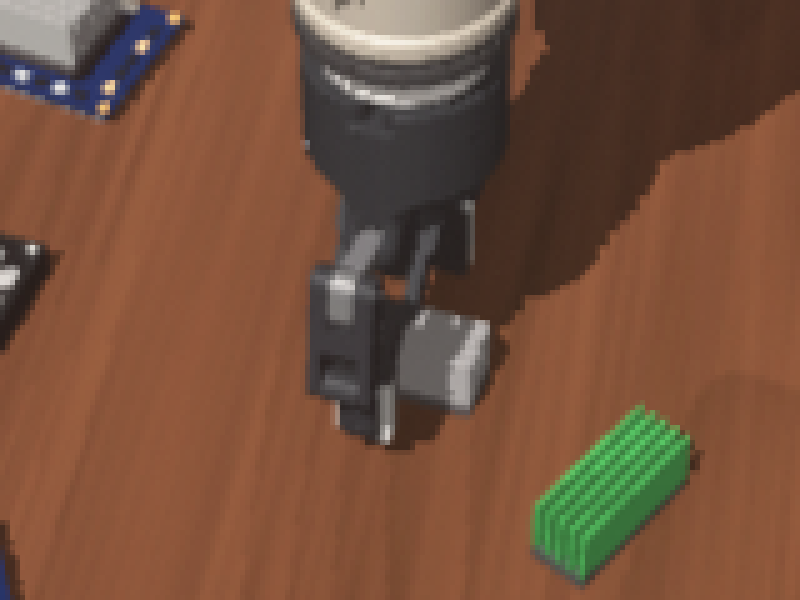

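The grey long sink at (440,360) is between the fingers, and the green one is apart at (610,495). Closing.

```bash
python3 -m jog '0 0 0 0 0 0 0.018; 0 0 0 0 0 0 0.018; 0 0 0 0 0 0 0.018; 0 0 0 0 0 0 0.018; 0 0 0 0 0 0 0.018' 40; python3 -m jog '0 0 0 0 0 0 0.018; 0 0 0 0 0 0 0.018; 0 0 0 0 0 0 0.018; 0 0 0 0 0 0 0.018';python3 go.py .446 .155 .005 80.7;  python3 -m jog '0 0 -0.03 0 0 0 0.018; 0 0 -0.07 0 0 0 0.018; 0 0 -0.11 0 0 0 0.018; 0 0 -0.14 0 0 0 0.018; 0 0 -0.14 0 0 0 0.018'; python3 go.py .6096 -.141 .14 107.6
```

```text
t: 21.65
eef_pos: [0.4465, 0.1554, 0.0058]
tool_rot: [0.0, 0.082, 0.997, 0.0]
contact_force: [-1.4, -0.0, 5.3]
gripper_width: 0.272
t: 22.05
eef_pos: [0.4465, 0.1554, 0.0058]
tool_rot: [0.0, 0.082, 0.997, 0.0]
contact_force: [-1.2, 0.7, 5.7]
gripper_width: 0.275
t 22.05 pos [0.4465 0.1554 0.0058] jaw 80.6 w 0.275 F [-1.2  0.7  5.7] q [-0.65  0.52  0.22  2.2  -0.26  0.44  1.19]
shift [ 0.0005 -0.0004  0.0008] turn [ 0.   0.  -0.1]
t: 22.55
eef_pos: [0.4487, 0.1562, 0.1491]
tool_rot: [0.003, 0.082, 0.997, 0.002]
contact_force: [1.1, 0.6, -0.1]
gripper_width: 0.273
t 22.55 pos [0.4487 0.1562 0.1491] jaw 80.6 w 0.273 F [ 1.1  0.6 -0.1] q [-0.76  0.26  0.35  2.13 -0.13  0.77  1.07]
shift [-0.2072 -0.2671  0.0089] turn [  0.2   0.4 -27. ]
```

```bash
python3 -m jog '-0.207 -0.267 0.005 0 0 -27 0.018; -0.207 -0.267 0.005 0 0 -27 0.018; -0.207 -0.267 0.005 0 0 -27 0.018; -0.207 -0.267 0.005 0 0 -27 0.018; -0.207 -0.267 0.005 0 0 -27 0.018';  python3 go.py .6096 -.141 .14 107.6
```

```text
t: 23.05
eef_pos: [0.5561, -0.0484, 0.1409]
tool_rot: [-0.001, -0.155, 0.988, 0.0]
contact_force: [1.2, 0.6, -0.5]
gripper_width: 0.276
t 23.05 pos [ 0.5561 -0.0484  0.1409] jaw 107.8 w 0.276 F [ 1.2  0.6 -0.5] q [-0.27  0.4   0.32  1.94 -0.17  0.83  2.01]
shift [-0.0226 -0.1046  0.0008] turn [ 0.  -0.1  0.2]
```

```bash
python3 -m jog '-0.022 -0.104 0 0 0 0 0.018; -0.022 -0.104 0 0 0 0 0.018; -0.022 -0.104 0 0 0 0 0.018; -0.022 -0.104 0 0 0 0 0.018; -0.022 -0.104 0 0 0 0 0.018';  python3 go.py .6096 -.141 .02 107.6
```

```text
t: 23.55
eef_pos: [0.6076, -0.1377, 0.1409]
tool_rot: [-0.001, -0.154, 0.988, 0.001]
contact_force: [-0.5, 1.0, -0.3]
gripper_width: 0.274
t 23.55 pos [ 0.6076 -0.1377  0.1409] jaw 107.7 w 0.274 F [-0.5  1.  -0.3] q [-0.12  0.5   0.33  1.78 -0.2   0.89  2.18]
shift [-0.0011 -0.0039  0.1208] turn [ 0.1 -0.1  0.1]
```

```bash
python3 -m jog '-0.001 -0.003 0.03 0 0 0 0.018; -0.001 -0.003 0.07 0 0 0 0.018; -0.001 -0.003 0.1 0 0 0 0.018; -0.001 -0.003 0.108 0 0 0 0.018;-0.001 -0.003 0.108 0 0 0 0.018'; python3 -m jog '0 0 0 0 0 0 0.018;0 0 0 0 0 0 0.018'; python3 go.py .6096 -.141 .02 107.6
python3 - <<'E'
from h import *
c=cam("side");cv2.imwrite("pics/s13.png",c["image"][100:250,150:350,::-1].repeat(4,0).repeat(4,1))
E
```

```text
t: 24.05
eef_pos: [0.6093, -0.1399, 0.0332]
tool_rot: [-0.001, -0.154, 0.988, 0.001]
contact_force: [-0.1, -0.1, 0.2]
gripper_width: 0.27
t: 24.25
eef_pos: [0.6118, -0.1418, 0.0361]
tool_rot: [0.002, -0.153, 0.988, -0.0]
contact_force: [1.1, -0.5, -0.8]
gripper_width: 0.275
t 24.25 pos [ 0.6118 -0.1418  0.0361] jaw 107.7 w 0.275 F [ 1.1 -0.5 -0.8] q [-0.07  0.65  0.28  1.83 -0.26  0.7   2.23]
shift [0.0019 0.0014 0.0161] turn [-0.1  0.2  0.1]
```

View pics/s13.png

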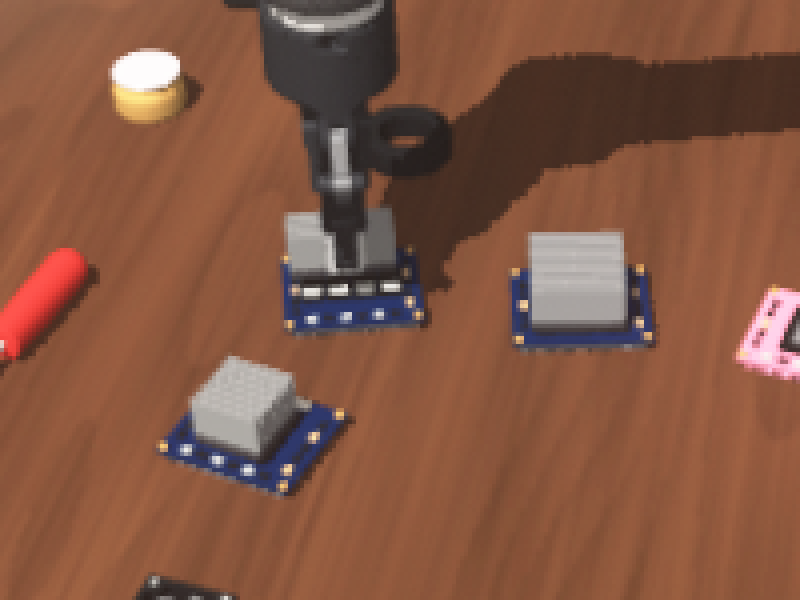

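The long sink is lined up above the transistor row at (340,280). Lowering to contact.

```bash
python3 -m jog '0.001 0.001 0.008 0 0 0 0.018; 0.001 0.001 0.015 0 0 0 0.018; 0.001 0.001 0.015 0 0 0 0.018;0.001 0.001 0.015 0 0 0 0.018;0.001 0.001 0.015 0 0 0 0.018'; python3 go.py .6096 -.141 .02 107.6
```

```text
t: 24.8
eef_pos: [0.6095, -0.1411, 0.0193]
tool_rot: [0.0, -0.153, 0.988, 0.0]
contact_force: [-0.7, 1.6, 4.4]
gripper_width: 0.272
t 24.8 pos [ 0.6095 -0.1411  0.0193] jaw 107.6 w 0.272 F [-0.7  1.6  4.4] q [-0.07  0.67  0.27  1.83 -0.27  0.67  2.23]
shift [-0.0001  0.     -0.0007] turn [0. 0. 0.]
```

```bash
python3 -m jog '0 0 0 0 0 0 0.07; 0 0 0 0 0 0 0.07; 0 0 0 0 0 0 0.07; 0 0 0 0 0 0 0.07; 0 0 -0.02 0 0 0 0.07'; python3 -m jog '0 0 -0.04 0 0 0 0.07; 0 0 -0.08 0 0 0 0.07; 0 0 -0.12 0 0 0 0.07; 0 0 -0.16 0 0 0 0.07; 0 0 -0.16 0 0 0 0.07'; python3 go.py .43 -.44 .22 107.6
```

```text
t: 25.3
eef_pos: [0.6071, -0.1407, 0.0369]
tool_rot: [-0.002, -0.153, 0.988, 0.001]
contact_force: [0.2, -0.7, 0.5]
gripper_width: 0.821
t: 25.8
eef_pos: [0.6126, -0.1424, 0.2053]
tool_rot: [0.005, -0.153, 0.988, -0.001]
contact_force: [0.8, -0.2, -0.1]
gripper_width: 0.817
t 25.8 pos [ 0.6126 -0.1424  0.2053] jaw 107.6 w 0.817 F [ 0.8 -0.2 -0.1] q [-0.13  0.44  0.35  1.73 -0.18  1.    2.16]
shift [ 0.2639 -0.2286 -0.0162] turn [-0.2  0.5  0. ]
```

```bash
python3 -m jog '0.264 -0.228 -0.016 0 0 20 0.07; 0.264 -0.228 -0.016 0 0 20 0.07; 0.264 -0.228 -0.016 0 0 20 0.07; 0.264 -0.228 -0.016 0 0 20 0.07; 0.264 -0.228 -0.016 0 0 20 0.07';python3 -m jog '0.05 -0.06 -0.016 0 0 0 0.07;0.1 -0.1 -0.016 0 0 0 0.07;0.1 -0.1 -0.016 0 0 0 0.07;0.1 -0.1 -0.016 0 0 0 0.07;0.1 -0.1 -0.016 0 0 0 0.07'
python3 - <<'E'
from h import *
for n in("side","top"):
    c=cam(n);cv2.imwrite(f"pics/{n}_end.png",c["image"][:,:,::-1])
c["image"]
cv2.imwrite("pics/te.png",cv2.resize(c["image"][130:250,130:390,::-1],None,fx=3,fy=3,interpolation=cv2.INTER_CUBIC))
E
```

```text
t: 26.3
eef_pos: [0.477, -0.3552, 0.2101]
tool_rot: [-0.0, 0.021, 1.0, 0.0]
contact_force: [0.3, -1.6, 1.0]
gripper_width: 0.82
t: 26.8
eef_pos: [0.3733, -0.4504, 0.2262]
tool_rot: [-0.0, 0.022, 1.0, 0.0]
contact_force: [1.6, 1.2, -0.7]
gripper_width: 0.816
```

View pics/side_end.png

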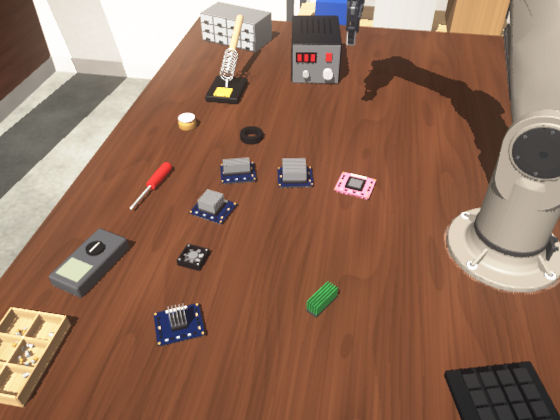

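View pics/te.png

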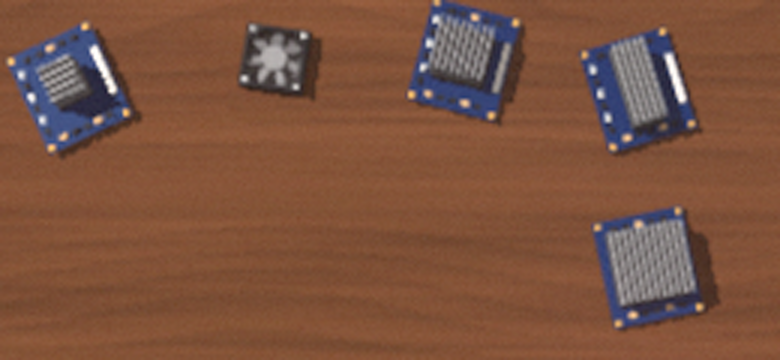

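```bash
python3 - <<'E'
from h import *
from m import blobs
U=3
t=cam("top");s=cam("side")
B={"large":(.4687,-.1491,11.4,56,56),"medium":(.633,-.003,-14.2,42,42),"small":(.608,.309,26.9,28,28),"long":(.6096,-.141,17.6,64,24)}
for n,c in(("top",t),("side",s)):
    im=cv2.resize(c["image"],None,fx=U,fy=U,interpolation=cv2.INTER_CUBIC)
    H,S,V=cv2.split(cv2.cvtColor(im,cv2.COLOR_RGB2HSV))
    g=((S<50)&(V>75)).astype(np.uint8)*255
    g=cv2.morphologyEx(g,cv2.MORPH_CLOSE,np.ones((6,6)));g=cv2.morphologyEx(g,cv2.MORPH_OPEN,np.ones((7,7)))
    vis=im[:,:,::-1].copy()
    for k,(x,y,a,L,W) in B.items():
        r=np.radians(a);e=np.array([np.cos(r),np.sin(r)]);f=np.array([-e[1],e[0]])
        q=[proj(c,[*(np.array([x,y])+u*L/2000*e+v*W/2000*f),.044]) for u,v in((1,1),(1,-1),(-1,-1),(-1,1))]
        cv2.polylines(vis,[((np.array(q)+.5)*U).astype(np.int32)],True,(0,0,255),1)
        cc=np.mean(q,0)
        for b in blobs(g,60*U*U):
            px=(b+.5)/U-.5
            if np.linalg.norm(px.mean(0)-cc)<10: print(n,k,rect([ray(c,p,.044) for p in px]))
    if n=="top": cv2.imwrite("pics/v_top.png",vis[390:750,390:1170])
    else: cv2.imwrite("pics/v_side.png",vis[430:1020,430:1000])
    for k,uv in(("fan",(222,150) if n=="top" else (194,257)),): pass
a=cv2.imread("pics/top_full.png");d=cv2.absdiff(a,t["image"][:,:,::-1])
print("diff fan",d[135:163,208:238].mean(),"tape",d[143:177,394:428].mean())
E
```

```text
top large (0.4715, -0.1482, 64.2, 61.8, 11.6)
top medium (0.6369, -0.0008, 52.0, 51.4, -9.4)
top small (0.6065, 0.3033, 33.9, 31.1, 27.5)
top long (0.6098, -0.1386, 68.0, 30.7, 17.4)
side large (0.467, -0.1292, 90.2, 58.4, -79.9)
side medium (0.6274, 0.0156, 70.5, 62.4, 75.2)
side small (0.6022, 0.3187, 42.8, 40.0, -64.7)
side long (0.6049, -0.1204, 65.3, 60.0, 16.2)
diff fan 2.1305555555555555 tape 2.3027681660899653
```

View pics/v_top.png

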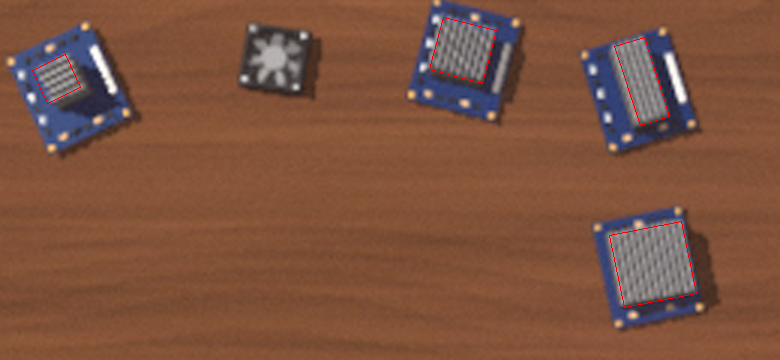

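View pics/v_side.png

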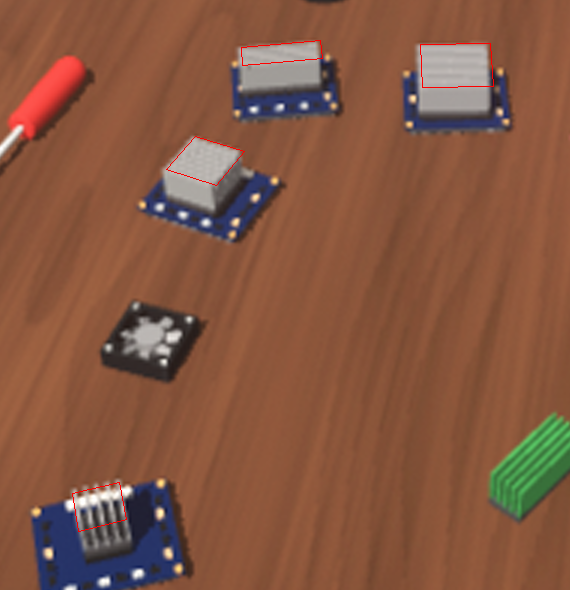

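The outlines of ideally placed top faces (red) lie on the real ones within about 1–2 px in both views. The fan and tape have not changed and the arm is clear, so I'm handing in.

```bash
python3 -m jog '0.1 -0.1 -0.016 0 0 0 0.07' >/dev/null; python3 - <<'E'
from station import workorder,status
o=status.get_obs(); print(o["t"],o["eef_pos"],o["contact_force"])
print(workorder.hand_in())
E
```

```text
27.1 [ 0.34584912 -0.47758645  0.23058238] [ 0.51742493 -0.62876808 -0.00396012]
the job is handed in; nothing more can be done
None
```

I set all four heat sinks (large, medium, small, long) onto the boards with matching footprints. Each was lowered until it touched at about 4–6 N, then released. I handed the job in at about 27 s of the 112 s allowed, with the arm clear of everything.

**Last checks that agreed:** In both camera views, the outline of an ideally placed top face matched the real one to about 1–2 px, roughly 2–4 mm, and every sink looked flat. Before-and-after pictures show the fan and tape unchanged, and the green sink and pink board were not touched.

**Check that disagreed:** The numeric grey-mask rectangles came out too large because they also took in side walls, board parts and glare. Their centres were up to about 6 mm off in the top view and about 20 mm in the side view, and the medium sink's angle read about 5° off. I relied on the outlines and the commanded poses instead.

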